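# Stand the long columns in the column stand and lock them in

### The job

Put the chromatography columns away: slide the lock plate of the column stand fully open, stand every long column from the mixed tray upright on the bench in a slot of its own, red plug on top, and then slide the lock plate fully shut to hold them. The usual way is to lay a column before its slot and tilt it up on its foot against the heel bar; the short guard columns stay in the tray.

Things in the scene. Friction and masses are not known exactly. Their poses are not given: they have to be found in the camera images.
- column_stand: fixed aluminium column stand, 328 mm long, its origin on the bench midway between slot_1 and slot_2, axes like the slots'. A rail 98 to 108 mm above the bench has four open-fronted slots; a heel bar 16 mm high lies on the bench behind the columns' feet; before it is bare bench, on which the feet stand. A lock plate 4 mm thick slides on top of the rail
- column_a_mid (a point): a long steel column, 177 mm overall, 15.6 mm square in effect, about 0.12 kg, does not roll; may be absent. This point is its centre, 88 mm from either end, 8 mm above what it lies on. Its y axis runs along it: -y points to the end with the red plug (the last 12 mm are the plug, 8 mm thick and not to be gripped), +y to the end with a bare stub, its foot. Held firmly it does not swing in the grip by its own weight
- column_b_mid (a point): a long steel column, 177 mm overall, 15.6 mm square in effect, about 0.12 kg, does not roll; may be absent. This point is its centre, 88 mm from either end, 8 mm above what it lies on. Its y axis runs along it: -y points to the end with the red plug (the last 12 mm are the plug, 8 mm thick and not to be gripped), +y to the end with a bare stub, its foot. Held firmly it does not swing in the grip by its own weight
- column_c_mid (a point): a long steel column, 177 mm overall, 15.6 mm square in effect, about 0.12 kg, does not roll; may be absent. This point is its centre, 88 mm from either end, 8 mm above what it lies on. Its y axis runs along it: -y points to the end with the red plug (the last 12 mm are the plug, 8 mm thick and not to be gripped), +y to the end with a bare stub, its foot. Held firmly it does not swing in the grip by its own weight
- column_d_mid (a point): a long steel column, 177 mm overall, 15.6 mm square in effect, about 0.12 kg, does not roll; may be absent. This point is its centre, 88 mm from either end, 8 mm above what it lies on. Its y axis runs along it: -y points to the end with the red plug (the last 12 mm are the plug, 8 mm thick and not to be gripped), +y to the end with a bare stub, its foot. Held firmly it does not swing in the grip by its own weight
- short_a_mid (a point): a short steel guard column without a red plug, 112 mm over its white end plugs, 15.6 mm thick; this point is its centre, 8 mm above what it lies on; its y axis runs along it. It is to stay in the tray
- short_b_mid (a point): a short steel guard column without a red plug, 112 mm over its white end plugs, 15.6 mm thick; this point is its centre, 8 mm above what it lies on; its y axis runs along it. It is to stay in the tray
- slot_0 (a point): slot 0 of the stand, a 24 mm wide notch in the rail, open to -x: this point is where the centre of a column is when it stands upright in the slot, 89 mm above the bench. The x axis points into the stand, y along it. The notch's back and the front of the heel bar are both 8 mm behind this point, the rail's front edge 13 mm before it. Slots are 60 mm apart
- slot_1 (a point): slot 1 of the stand, a 24 mm wide notch in the rail, open to -x: this point is where the centre of a column is when it stands upright in the slot, 89 mm above the bench. The x axis points into the stand, y along it. The notch's back and the front of the heel bar are both 8 mm behind this point, the rail's front edge 13 mm before it. Slots are 60 mm apart
- slot_2 (a point): slot 2 of the stand, a 24 mm wide notch in the rail, open to -x: this point is where the centre of a column is when it stands upright in the slot, 89 mm above the bench. The x axis points into the stand, y along it. The notch's back and the front of the heel bar are both 8 mm behind this point, the rail's front edge 13 mm before it. Slots are 60 mm apart
- slot_3 (a point): slot 3 of the stand, a 24 mm wide notch in the rail, open to -x: this point is where the centre of a column is when it stands upright in the slot, 89 mm above the bench. The x axis points into the stand, y along it. The notch's back and the front of the heel bar are both 8 mm behind this point, the rail's front edge 13 mm before it. Slots are 60 mm apart
- lock_knob (a point): middle of the grip of the black upright knob on the lock plate, 16 mm across and 40 mm high (from 114 to 154 mm above the bench; this point at 136 mm), beyond the slot_0 end of the stand, 58 mm from that slot along the stand when shut and 28 mm behind the slots' line; its axes are those of the slots. The knob moves with the plate
- lock_plate (a joint): travel of the steel lock plate on the rail (its top 112 mm above the bench): 0 m is fully shut, its hooked fingers across the slots' mouths (rear edges 14 mm before the slot points); 0.025 m is fully open, mouths clear. It opens along -y of the slots, slides against about 1.5 N of friction and stays where it is left
- tray_mid (a point): centre of the grey tray's floor, whose top is 3 mm above the bench; the tray is fixed, 290 mm (x) by 250 mm (y) with walls 3 mm thick and 12 mm high. Columns lie in it roughly along its y axis, with the red plug at either end

How it is judged:
By the outcome, as a careful person would: the job done as asked, in the order asked, and still so for the second after the job is handed in, with the robot touching nothing.
Of column_a, column_b, column_c, column_d only 3 to 4 are there at a start; the rules pass over those that are not, and their reading is None.
At some moment in a run one of column_a, column_b, column_c, column_d may be knocked a few centimetres aside while the robot is not near it.
Once in a run the grip may slacken for a moment while it holds something.
It also fails if it takes over 210 s, if anything falls off the work surface, if the arm or the gripper's body presses on something with over 40 N, if the wrist force passes 120 N, or if a joint passes its speed limit or range.

### The arm

A 6-joint arm with a two-finger parallel gripper is mounted at the origin on a cart in front of the work surface, level with it; the furniture and walls round the work are solid. World frame = base frame: x ahead of the robot, y to its left, z up, the work surface at z = 0. Lengths are in m, angles in rad, forces in N, time in s.
With the tool pointing down it reaches from about 0.35 to 0.775 m from the base axis. Payload 7.3 kg.
Tool frame: the origin (TCP) lies between the finger pads; the fingertips stand 17 mm ahead of it and the grasp point (between the pads) lies 2 mm behind it; z points along the fingers, y is the line along which they close (so a half turn about z gives the same grasp; the last joint's range is limited). The gripper opens to 92 mm and grips with 3 to 60 N. Pads are 19 mm wide; open, the fingers measure 130 mm over their backs; the gripper's body (75 mm by 190 mm) begins 47 mm behind the grasp point.
Start: joints at [-1.342, 0.342, 1.524, -0, 1.275, -0.146], TCP at [0.192, -0.489, 0.209] pointing down, gripper open.
Joint ranges: [-2.53, 2.53], [-0.77, 2.02], [0.04, 2.7], [-1, 4.14], [0.28, 2.66], [-3.11, 3.11]. Speed limits (rad/s): [2.57, 2.57, 3.14, 3.14, 3.14, 3.14].

### API

Orientations are given as [roll, pitch, yaw] about the fixed x, y, z axes, in that order (R = Rz(yaw) Ry(pitch) Rx(roll)).
In Python, from cell import robot, optics gives the robot as it stands.
- The arm moves only by the tool play_rows, never from a script. Its argument "rows" is a list of rows, each a list of 7 numbers: the shift along the tool's x, y, z in cm, then the turn, a rotation vector about the tool's x, y, z in rad, then the opening, from 0 (shut) to 1 (fully open). In form: [[tx, ty, tz, wx, wy, wz, grip], ...]. A call has 1 to 20 rows; each row is the pose to reach, as a shift and turn from the pose commanded when the call began, along the tool's axes at that moment; what a row does not reach only later rows make up. A row lasts 1/10 s, in which the tool goes at most 50 mm and 8.59 degrees, less where a joint would pass 70% of its speed; a pose out of reach is approached as far as the arm can. A call with a gripper value outside its range is refused whole. The fingers move at their own pace and stop on an object; "squeeze" is the grip in N (left out, the last holds). Time passes only in rows, so rows that repeat a pose let the fingers close. It gives the time, the measured TCP pose, the force, the opening and the grip force at its end, in the units of the state.
- robot.observe(): the state, without advancing time (a new reading comes with each control period).
- optics.read_camera(name): name is "side" or "top"; returns (picture, depth): 480x640x3 uint8, red, green, blue; 480x640 float32, m along the optical axis (not along the pixel's ray), 0 where there is no reading.
- optics.camera_model(name): a dict with "fx", "fy", "cx", "cy" (pixels), "origin" and "rotation" of the camera in the world. Camera axes: x right, y up, looking along -z (the intrinsics and any distortion apply to the point x, -y, -z); pixel columns grow to the right and rows downward; lengths in m; the calibration is good to about 2 mm. A picture is of the moment at which its call begins. camera_model takes no time and is no camera call.
- robot.hand_in(): hands the job in; it is judged then, once.
The state is a dict: "time": time; "qpos": joint angles; "qvel": joint speeds; "joint_efforts": joint torques, N m; "tool_pos": TCP position; "tool_rot": TCP orientation; "contact_force": force on the tool from outside, world axes, zero at the start; "torque": the same for the moment, N m; "opening": finger opening in m; "grip_force": force on a finger pad.
Only numpy, scipy, OpenCV 4.12 (cv2) and the standard library are available. Lean on these libraries where they do the work, as an engineer would, in place of code of your own. Each camera call takes 0.05 s, during which the arm holds its last target. There are 200 camera calls.

## Working session

There is one attempt and no reset: what is moved stays moved. The work goes in short steps, Python scripts to look and compute and a tool call to move; the robot and the scene stay as the last step left them, time stands still between calls to the robot, and variables do not carry over. Pictures are saved under pics/ and viewed, at most 14 in all, crops included, and the job is handed in when it is done.

Besides the shell and the picture viewer there is one more tool, called after "Emit:" by a JSON object that holds its "method" and its "body", one argument or row to a line. play_rows: Moves the arm, as the interface text tells. Its arguments: {"type":"object","properties":{"rows":{"type":"array"},"squeeze":{"type":"number"}},"required":["rows"]}

```bash
ls; mkdir -p pics; cat > h.py <<'E'
import numpy as np, cv2
from cell import robot, optics
from scipy.spatial.transform import Rotation as R
def cloud(name):
    p,d=optics.read_camera(name); m=optics.camera_model(name)
    v,u=np.mgrid[0:480,0:640]
    c=np.stack([(u-m['cx'])/m['fx']*d,-(v-m['cy'])/m['fy']*d,-d],-1)
    w=c@np.array(m['rotation']).T+np.array(m['origin'])
    w[d==0]=np.nan
    return p,d,w
def save(p,f): cv2.imwrite('pics/'+f,p[...,::-1])
E
python3 - <<'E'
from h import *
for n in('top','side'):
    p,d,w=cloud(n); save(p,n+'0.png'); np.save(n+'0.npy',w); print(optics.camera_model(n))
s=robot.observe(); print(s)
E
```

```text
picsTraceback (most recent call last):
  File "<stdin>", line 3, in <module>
  File "h.py", line 8, in cloud
    w=c@np.array(m['rotation']).T+np.array(m['origin'])
      ~~~~~~~~~~~~~~~~~~~~~~~~~~~^~~~~~~~~~~~~~~~~~~~~~
ValueError: operands could not be broadcast together with shapes (480,640) (3,)
```

```bash
sed -i "s/np.array(m\['rotation'\]).T/R.from_euler('xyz',m['rotation']).as_matrix().T/" h.py
python3 - <<'E'
from h import *
print(optics.camera_model('top'))
for n in('top','side'):
    p,d,w=cloud(n); save(p,n+'0.png'); np.save(n+'0.npy',w); print(optics.camera_model(n)); print(np.nanmedian(w.reshape(-1,3),0), np.nanpercentile(w[...,2],[5,50,95]))
s=robot.observe(); print(s)
E
```

```text
{'fx': 499.1850363382585, 'fy': 499.1850363382585, 'cx': 315.58401474545957, 'cy': 238.82939598229274, 'origin': array([ 0.317749  , -0.00648159,  1.193916  ]), 'rotation': array([ 0.19110852,  0.02666872, -1.56176955])}
{'fx': 499.1850363382585, 'fy': 499.1850363382585, 'cx': 315.58401474545957, 'cy': 238.82939598229274, 'origin': array([ 0.317749  , -0.00648159,  1.193916  ]), 'rotation': array([ 0.19110852,  0.02666872, -1.56176955])}
[0.55658523 0.01609624 0.00093578] [-0.75018529  0.00093578  0.64355732]
{'fx': 475.17731316359675, 'fy': 475.17731316359675, 'cx': 321.9685854710405, 'cy': 238.3573683377912, 'origin': array([-0.02058409,  0.7040958 ,  0.72210758]), 'rotation': array([ 0.94320261,  0.00877971, -2.48189737])}
[0.5772078  0.0332092  0.00707309] [-0.75029941  0.00707309  0.44130446]
{'time': 0.15, 'qpos': array([-1.34202960e+00,  3.42539965e-01,  1.52473845e+00, -3.41720645e-05,
        1.27539018e+00, -1.45991122e-01]), 'qvel': array([-0.00059422, -0.00167668, -0.00349119,  0.0003713 ,  0.0009728 ,
        0.00052125]), 'joint_efforts': array([ 1.04330706e-03, -4.31469870e+01, -2.44355375e+01,  7.17680482e-02,
        5.37279085e-02, -6.33261379e-05]), 'tool_pos': array([ 0.19212176, -0.48826634,  0.20843705]), 'tool_rot': array([-3.14052340e+00, -1.24187653e-04,  3.74767751e-01]), 'contact_force': array([-0.00999323, -0.97891321,  0.35551417]), 'torque': array([-0.02210934, -0.00684803, -0.02416177]), 'grip_force': 0.0, 'opening': 0.0915714086909518}
```

View pics/top0.png

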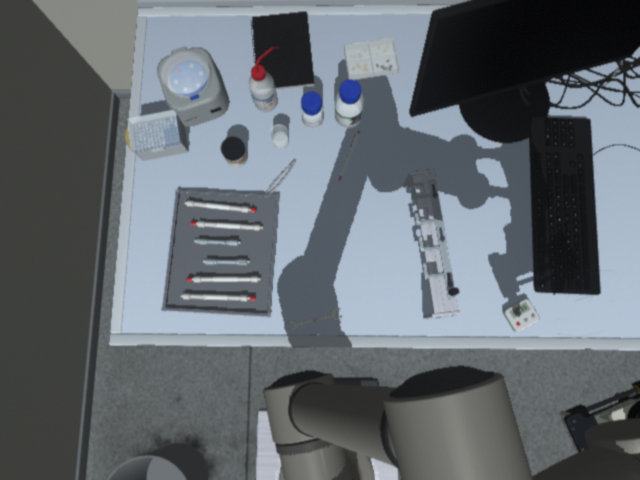

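View pics/side0.png

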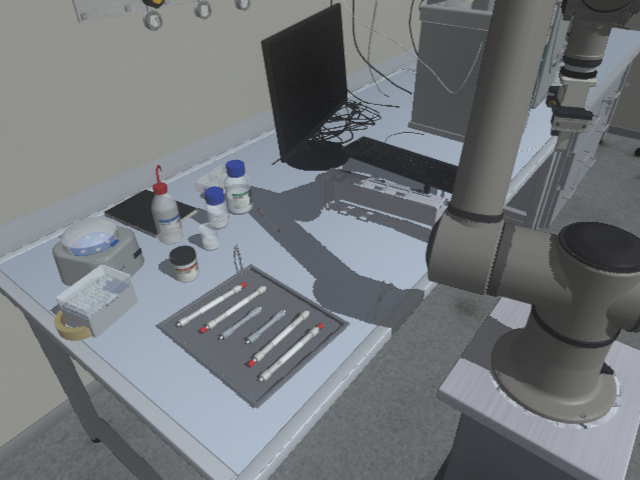

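```bash
python3 - <<'E'
from h import *
p=cv2.imread('pics/top0.png'); 
a=cv2.resize(p[160:325,400:470],None,fx=3.6,fy=3.6,interpolation=cv2.INTER_NEAREST)
b=cv2.resize(p[180:320,158:285],None,fx=4,fy=4,interpolation=cv2.INTER_NEAREST)
o=np.zeros((600,800,3),np.uint8); o[:a.shape[0],:a.shape[1]]=a; o[:b.shape[0],270:270+b.shape[1]]=b; cv2.imwrite('pics/crop0.png',o)
w=np.load('top0.npy')
# columns: points in tray with z>0.011
t=w[185:315,165:280]; z=t[...,2]
print('tray floor z',np.nanmedian(z))
m=((z>0.009)&(z<0.03)).astype(np.uint8)
n,l,st,c=cv2.connectedComponentsWithStats(m)
for i in range(1,n):
    if st[i,4]>40:
        q=t[l==i]; xy=q[:,:2]; mu=xy.mean(0); r=cv2.minAreaRect(xy.astype(np.float32)*1000); print(i,st[i],c[i]+[165,185],r,np.percentile(q[:,2],[5,50,95]).round(4))
s=w[160:325,400:470]; z=s[...,2]
for lo,hi in((.09,.106),(.106,.110),(.110,.116),(.12,.165),(.01,.025)):
    q=s[(z>lo)&(z<hi)]; print(lo,len(q),cv2.minAreaRect(q[:,:2].astype(np.float32)*1000))
E
```

```text
tray floor z 0.004112473810498285
4 [   0    4  115  126 1359] [222.70051508 251.30316409] ((516.458984375, 253.71165466308594), (260.8616027832031, 298.6774597167969), 87.18973541259766) [0.0097 0.0128 0.0166]
11 [ 20  15  71  12 361] [219.30747922 205.77562327] ((626.138427734375, 262.6347351074219), (176.261962890625, 16.55805015563965), 83.8935775756836) [0.0118 0.0161 0.0207]
24 [ 25  35  73  10 367] [226.7493188  224.67302452] ((581.45361328125, 245.64822387695312), (177.225830078125, 17.102039337158203), 87.01940155029297) [0.0113 0.0162 0.0208]
39 [ 29  53  47   8 226] [217.00884956 241.17699115] ((540.81884765625, 265.1449890136719), (112.27344512939453, 17.377622604370117), 87.2643814086914) [0.0108 0.0164 0.021 ]
49 [ 38  73  47   8 253] [225.96442688 261.        ] ((489.8998107910156, 242.141845703125), (17.09537124633789, 111.24623107910156), 0.5682966709136963) [0.0105 0.016  0.0209]
59 [ 21  90  75   8 378] [224.01058201 278.0952381 ] ((449.81695556640625, 247.09628295898438), (16.59463119506836, 177.9220428466797), 1.092261791229248) [0.0127 0.0164 0.021 ]
69 [ 16 107  74   9 389] [217.08997429 296.19537275] ((406.7552795410156, 258.39154052734375), (176.705810546875, 15.112800598144531), 88.52676391601562) [0.0118 0.0164 0.0209]
0.09 243 ((525.7382202148438, -235.00112915039062), (329.6699523925781, 59.59199905395508), 7.02012300491333)
0.106 1310 ((524.6669921875, -233.11322021484375), (329.38421630859375, 62.16696548461914), 7.328540802001953)
0.11 1654 ((525.1234741210938, -231.33709716796875), (327.28155517578125, 62.535911560058594), 6.545231342315674)
0.12 76 ((416.05450439453125, -267.79345703125), (14.596799850463867, 24.11905860900879), 64.38993072509766)
0.01 240 ((522.1995239257812, -222.8131103515625), (325.4366455078125, 46.359291076660156), 5.094976902008057)
```

View pics/crop0.png

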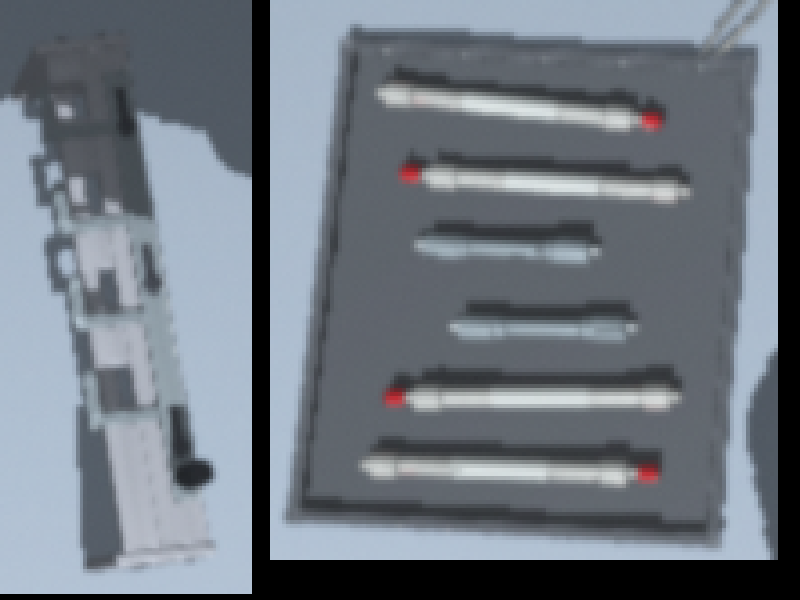

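```bash
cat >> h.py <<'E'
def px(name,P):
    m=optics.camera_model(name); r=R.from_euler('xyz',m['rotation']).as_matrix()
    c=(np.asarray(P)-np.array(m['origin']))@r
    return np.stack([m['cx']+m['fx']*c[...,0]/-c[...,2], m['cy']+m['fy']*c[...,1]/c[...,2]],-1).astype(np.float32)
def ortho(name,img,O,yaw,z,a0,a1,b0,b1,s=2):
    # rows: along x-axis (into stand) b, cols: along stand y a ; mm
    a,b=np.meshgrid(np.arange(a0,a1,1/s),np.arange(b0,b1,1/s))
    yx,yy=np.cos(yaw),np.sin(yaw)
    P=np.stack([O[0]+a*yx+b*yy,O[1]+a*yy-b*yx,0*a+z],-1)/1000.
    P[...,2]=z/1000.
    q=px(name,P); return cv2.remap(img,q[...,0],q[...,1],cv2.INTER_LINEAR)
E
python3 - <<'E'
from h import *
O=(560,-223);yaw=np.radians(6.8)
o=[]
for n in('top','side'):
    im=cv2.imread(f'pics/{n}0.png')
    for z in ((110,0) if n=='top' else (110,)):
        o.append(ortho(n,im,O,yaw,z,-220,160,-50,70))
o=np.vstack(o)
for k in range(0,o.shape[1],40): cv2.line(o,(k,0),(k,6),(0,0,255),1)
for k in range(0,o.shape[0],20): cv2.line(o,(0,k),(6,k),(0,0,255),1)
cv2.imwrite('pics/orth.png',o[:600,:800]); print(o.shape)
w=np.load('top0.npy').reshape(-1,3)*1000
d=w[:,:2]-O; a=d@[np.cos(yaw),np.sin(yaw)]; b=d@[np.sin(yaw),-np.cos(yaw)]
z=w[:,2]
for zl,zh in((106.,116.),):
  k=(z>zl)&(z<zh)&(a>-225)&(a<160)&(b>-60)&(b<70)
  for i in range(-220,150,10):
    q=b[k&(a>=i)&(a<i+10)]
    if len(q): print(i,q.min().round(1),q.max().round(1),len(q))
k=(z>120)&(z<170)&(a>-225)&(a<160)&(b>-60)&(b<80)
print('knob',a[k].mean(),b[k].mean(),a[k].min(),a[k].max(),b[k].min(),b[k].max(),z[k].max())
E
```

```text
(720, 760, 3)
-210 -1.6 20.3 2
-200 -20.2 38.4 111
-190 -16.0 36.0 105
-180 -15.8 35.3 104
-170 -16.3 33.7 105
-160 -16.0 35.6 83
-150 -15.7 32.7 85
-140 -16.3 35.0 99
-130 -15.6 35.3 97
-120 -25.6 34.6 116
-110 -25.2 35.2 94
-100 -24.7 35.1 74
-90 -23.9 34.3 69
-80 -16.6 34.0 93
-70 -16.4 35.2 103
-60 -25.1 34.8 114
-50 -24.6 35.0 97
-40 -25.4 33.5 66
-30 -25.4 33.6 58
-20 -16.5 34.9 96
-10 -17.2 34.3 97
0 -25.2 33.8 110
10 -25.6 34.6 86
20 -24.9 34.7 69
30 -25.7 33.7 73
40 -16.4 32.5 94
50 -17.6 33.7 94
60 -25.5 33.6 100
70 -25.8 34.2 86
80 -26.6 34.7 65
90 -26.2 34.2 61
100 -17.3 32.8 90
110 -17.9 32.8 85
120 -22.9 36.1 83
knob -152.35152188790843 23.11758714494952 -160.17795991743833 -134.14383356202967 17.42806977169676 32.861917609263166 159.89216898671077
```

View pics/orth.png

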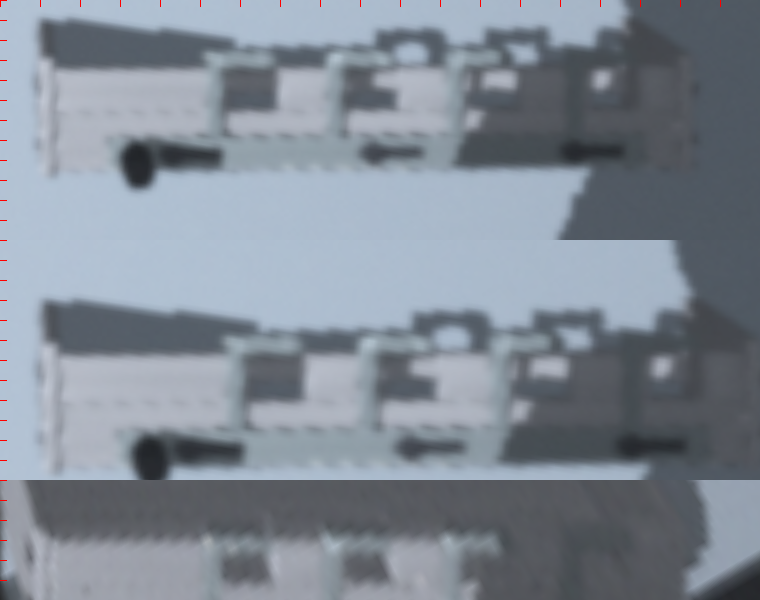

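```bash
cat >> h.py <<'E'
def Rot(x,z):
    x=np.array(x,float);z=np.array(z,float);z/=np.linalg.norm(z);x-=z*(x@z);x/=np.linalg.norm(x)
    return R.from_matrix(np.stack([x,np.cross(z,x),z],1))
def rel(*targets):
    """targets: (pos_mm, Rot) -> rows from the present measured pose"""
    s=robot.observe(); p0=s['tool_pos']*1000; r0=R.from_euler('xyz',s['tool_rot'])
    for p,r in targets:
        t=r0.inv().apply(np.array(p)-p0)/10; w=(r0.inv()*r).as_rotvec()
        print([round(float(v),2) for v in t]+[round(float(v),3) for v in w])
def log():
    s=robot.observe()
    with open('log.txt','a') as f: f.write(' '.join(map(str,[*s['qpos'],*s['tool_pos'],*s['tool_rot']]))+'\n')
    print('t',round(s['time'],2),'q',s['qpos'].round(3),'p',(s['tool_pos']*1000).round(1),'rot',s['tool_rot'].round(3),'F',s['contact_force'].round(1),'open',round(s['opening']*1000,1),'g',round(s['grip_force'],1))
YAW=np.radians(7.1); YH=np.array([np.cos(YAW),np.sin(YAW),0]); XH=np.array([np.sin(YAW),-np.cos(YAW),0])
E
python3 - <<'E'
from h import *
log()
for z in(140,150,154):
  im=cv2.imread('pics/top0.png'); g=ortho('top',im,(560,-223),np.radians(6.8),z,-200,-110,0,60,2).max(2)
  ys,xs=np.where(g<50); print(z,xs.mean()/2-200,ys.mean()/2,np.percentile(xs,[1,99])/2-200,np.percentile(ys,[1,99])/2)
r=Rot(YH,[0,0,-1])
rel(((410.5,-265.5,209),r),((410.5,-265.5,137),r),((410.5-29,-265.5-3.6,137),r))
E
```

```text
t 0.15 q [-1.342  0.343  1.525 -0.     1.275 -0.146] p [ 192.1 -488.3  208.4] rot [-3.141 -0.     0.375] F [-0.  -1.   0.4] open 91.6 g 0.0
140 -152.73014256619143 23.760692464358453 [-157.5 -148. ] [16.5 32. ]
150 -153.31485355648536 21.197698744769873 [-158. -149.] [14. 29.]
154 -153.5378947368421 20.18315789473684 [-158.5 -149. ] [13. 28.]
[28.48, -12.74, -0.04, -0.001, 0.0, 0.251]
[28.48, -12.73, 7.16, -0.001, 0.0, 0.251]
[25.65, -13.46, 7.16, -0.001, 0.0, 0.251]
```

Emit:
{"method": "play_rows", "body": {
  "rows": [
    [28.5,-12.7,0,0,0,0.25,1],
    [28.5,-12.7,0,0,0,0.25,1],
    [28.5,-12.7,0,0,0,0.25,1],
    [28.5,-12.7,0,0,0,0.25,1],
    [28.5,-12.7,0,0,0,0.25,1],
    [28.5,-12.7,0,0,0,0.25,1],
    [28.5,-12.7,0,0,0,0.25,1],
    [28.5,-12.7,0,0,0,0.25,1],
    [28.5,-12.7,0,0,0,0.25,1],
    [28.5,-12.7,3.5,0,0,0.25,1],
    [28.5,-12.7,7.15,0,0,0.25,1],
    [28.5,-12.7,7.15,0,0,0.25,1],
    [28.5,-12.7,7.15,0,0,0.25,0],
    [28.5,-12.7,7.15,0,0,0.25,0],
    [28.5,-12.7,7.15,0,0,0.25,0],
    [28.5,-12.7,7.15,0,0,0.25,0],
    [28.5,-12.7,7.15,0,0,0.25,0],
    [28.5,-12.7,7.15,0,0,0.25,0],
    [28.5,-12.7,7.15,0,0,0.25,0]
  ],
  "squeeze": 8
}}

```text
time: 2.05
tool_pos: [0.411, -0.266, 0.1375]
tool_rot: [3.141, -0.0, 0.125]
contact_force: [0.8, 1.3, -0.4]
opening: 0.0408
grip_force: 0.0
```

Emit:
{"method": "play_rows", "body": {
  "rows": [
    [0,0,0,0,0,0,0],
    [0,0,0,0,0,0,0],
    [0,0,0,0,0,0,0],
    [0,0,0,0,0,0,0],
    [0,0,0,0,0,0,0],
    [0,0,0,0,0,0,0],
    [-0.4,0,0,0,0,0,0],
    [-0.8,0,0,0,0,0,0],
    [-1.2,0,0,0,0,0,0],
    [-1.6,0,0,0,0,0,0],
    [-2.0,0,0,0,0,0,0],
    [-2.4,0,0,0,0,0,0],
    [-2.7,0,0,0,0,0,0],
    [-2.9,0,0,0,0,0,0],
    [-2.9,0,0,0,0,0,0]
  ]
}}

```text
time: 3.55
tool_pos: [0.3819, -0.2697, 0.1375]
tool_rot: [3.142, 0.0, 0.125]
contact_force: [0.2, 0.6, 0.4]
opening: 0.0005
grip_force: 0.0
```

```bash
python3 - <<'E'
from h import *
log()
E
```

```text
t 3.55 q [-0.779  0.314  1.783 -0.     1.044  0.667] p [ 381.9 -269.7  137.5] rot [3.142 0.    0.125] F [0.2 0.6 0.4] open 0.5 g 0.0
```

Emit:
{"method": "play_rows", "body": {
  "rows": [
    [0,0,-5,0,0,0,1],
    [0,0,-10,0,0,0,1],
    [-5,5,-14,0,0,0,1],
    [-12,10,-14,0,0,0,1],
    [-12,10,-14,0,0,0,1]
  ]
}}

```text
time: 4.05
tool_pos: [0.2847, -0.3751, 0.2768]
tool_rot: [3.139, -0.001, 0.127]
contact_force: [1.6, -0.5, -0.3]
opening: 0.036
grip_force: 0.0
```

```bash
python3 - <<'E'
from h import *
log()
p,d,w=cloud('top'); save(p,'top1.png')
w*=1000
O=(560,-223);yaw=np.radians(6.8)
W=w.reshape(-1,3); dd=W[:,:2]-O; a=dd@[np.cos(yaw),np.sin(yaw)]; b=dd@[np.sin(yaw),-np.cos(yaw)];z=W[:,2]
k=(z>118)&(z<175)&(a>-225)&(a<160)&(b>-60)&(b<80)
print(np.c_[a[k],b[k],z[k]].round(0).tolist()[:60])
ps,d,_=cloud('side'); save(ps,'side1.png')
o=np.zeros((600,800,3),np.uint8)
o[:360,:600]=cv2.resize(p[220:340,380:580],(600,360)); o[360:,:]=cv2.resize(ps[140:230,300:600],(800,240)); save(o,'v1.png')
E
```

```text
t 4.05 q [-1.085  0.192  1.541  0.     1.406  0.359] p [ 284.7 -375.1  276.8] rot [ 3.139e+00 -1.000e-03  1.270e-01] F [ 1.6 -0.5 -0.3] open 36.0 g 0.0
[[75.0, 24.0, 118.0], [70.0, 26.0, 118.0], [68.0, 23.0, 120.0], [67.0, 28.0, 119.0], [65.0, 25.0, 119.0], [64.0, 29.0, 120.0], [63.0, 22.0, 119.0], [27.0, 17.0, 119.0], [24.0, 27.0, 119.0], [-15.0, 20.0, 122.0], [-35.0, 25.0, 118.0], [-39.0, 21.0, 121.0], [-52.0, -22.0, 119.0], [-72.0, 19.0, 119.0], [-85.0, -22.0, 118.0], [-107.0, -19.0, 118.0], [-115.0, -3.0, 119.0], [-120.0, 20.0, 118.0], [-133.0, 20.0, 119.0], [-134.0, 26.0, 119.0], [-135.0, 19.0, 120.0], [-140.0, 21.0, 119.0], [-145.0, 25.0, 144.0], [-145.0, 24.0, 153.0], [-146.0, 26.0, 153.0], [-146.0, 28.0, 154.0], [-146.0, 22.0, 136.0], [-147.0, 20.0, 154.0], [-147.0, 21.0, 156.0], [-148.0, 24.0, 155.0], [-148.0, 26.0, 153.0], [-148.0, 28.0, 156.0], [-148.0, 30.0, 155.0], [-148.0, 33.0, 152.0], [-147.0, 21.0, 124.0], [-148.0, 20.0, 136.0], [-149.0, 19.0, 148.0], [-149.0, 19.0, 154.0], [-150.0, 21.0, 156.0], [-150.0, 23.0, 155.0], [-150.0, 26.0, 154.0], [-150.0, 27.0, 157.0], [-150.0, 29.0, 157.0], [-151.0, 31.0, 156.0], [-148.0, 19.0, 120.0], [-149.0, 18.0, 132.0], [-150.0, 19.0, 140.0], [-150.0, 19.0, 146.0], [-151.0, 19.0, 154.0], [-151.0, 21.0, 155.0], [-152.0, 22.0, 157.0], [-152.0, 24.0, 158.0], [-152.0, 27.0, 154.0], [-152.0, 29.0, 155.0], [-153.0, 31.0, 155.0], [-150.0, 18.0, 123.0], [-151.0, 19.0, 130.0], [-152.0, 18.0, 140.0], [-153.0, 18.0, 148.0], [-153.0, 19.0, 153.0]]
```

View pics/v1.png

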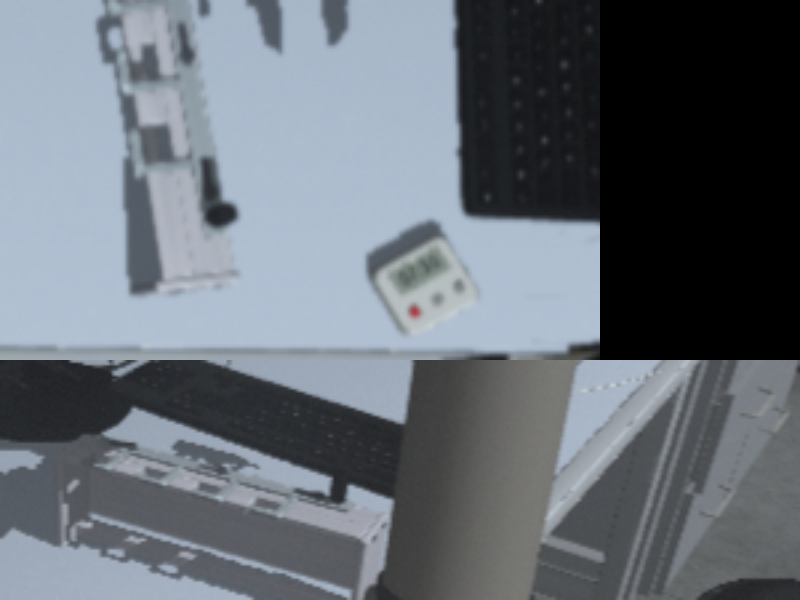

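```bash
python3 - <<'E'
from h import *
w1=cloud('top')[2]
for w in (np.load('top0.npy'),w1):
    W=w.reshape(-1,3)*1000
    k=(W[:,2]>147)&(W[:,2]<162)&(abs(W[:,0]-410)<50)&(abs(W[:,1]+265)<50)
    print(k.sum(),W[k].mean(0),W[k].min(0),W[k].max(0), np.median(W[k],0))
for n in('top1','top0'):
  for z in (112,):
    im=cv2.imread(f'pics/{n}.png'); g=ortho('top',im,(560,-223),np.radians(6.8),z,-200,-110,0,60,2).max(2)
    ys,xs=np.where(g<50); print(n,xs.mean()/2-200,ys.mean()/2)
im=[ortho('top',cv2.imread(f'pics/{n}.png'),(560,-223),np.radians(7.1),z,-220,130,-50,60) for n in('top0','top1') for z in (112,)]
o=np.vstack(im); cv2.imwrite('pics/cmp.png',o); print(o.shape)
E
```

```text
48 [ 411.49524672 -265.45351338  154.12334218] [ 404.01740642 -273.18572911  147.18165862] [ 418.6250046  -258.48371098  159.89216899] [ 412.05584919 -265.24379723  153.92388497]
50 [ 411.35639619 -265.33161419  153.66941509] [ 403.77841892 -273.65036982  147.14021722] [ 418.65280129 -258.64078628  157.74300568] [ 411.93132649 -265.12376077  154.16082319]
top1 -151.1095238095238 30.96952380952381
top0 -151.07350096711798 30.843326885880078
(440, 700, 3)
```

View pics/cmp.png

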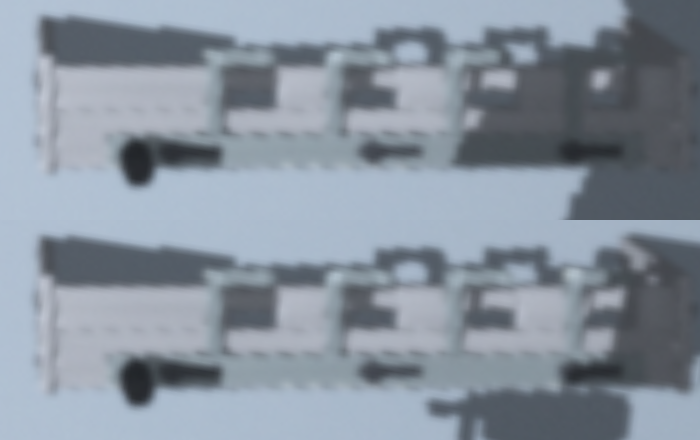

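```bash
python3 - <<'E'
from h import *
log()
r=Rot(YH,[0,0,-1])
rel(((411.5,-265.5,209),r),((411.5,-265.5,137),r))
E
```

```text
t 4.2 q [-1.087  0.194  1.541 -0.     1.406  0.364] p [ 283.7 -375.9  275.8] rot [ 3.141 -0.     0.12 ] F [ 0.5  0.1 -0.5] open 47.6 g 0.0
[14.0, -9.44, 6.67, 0.001, -0.0, -0.004]
[14.0, -9.44, 13.87, 0.001, -0.0, -0.004]
```

Emit:
{"method": "play_rows", "body": {
  "rows": [
    [14,-9.4,6.7,0,0,0,0.5],
    [14,-9.4,6.7,0,0,0,0.5],
    [14,-9.4,6.7,0,0,0,0.5],
    [14,-9.4,6.7,0,0,0,0.5],
    [14,-9.4,6.7,0,0,0,0.5],
    [14,-9.4,10,0,0,0,0.5],
    [14,-9.4,13.9,0,0,0,0.5],
    [14,-9.4,13.9,0,0,0,0.5],
    [14,-9.4,13.9,0,0,0,0],
    [14,-9.4,13.9,0,0,0,0],
    [14,-9.4,13.9,0,0,0,0],
    [14,-9.4,13.9,0,0,0,0],
    [14,-9.4,13.9,0,0,0,0],
    [14,-9.4,13.9,0,0,0,0],
    [14,-9.4,13.9,0,0,0,0],
    [14,-9.4,13.9,0,0,0,0],
    [14,-9.4,13.9,0,0,0,0]
  ],
  "squeeze": 25
}}

```text
time: 5.9
tool_pos: [0.4126, -0.2634, 0.1366]
tool_rot: [3.141, -0.0, 0.125]
contact_force: [-0.6, -0.3, 1.3]
opening: 0.0005
grip_force: 0.8
```

```bash
python3 - <<'E'
from h import *
p,d,w=cloud('top'); q,e,_=cloud('side')
print(px('top',[.4126,-.2634,.136]),px('side',[.4126,-.2634,.136]))
a=cv2.resize(p[230:340,390:510],(480,440)); b=cv2.resize(q[120:260,350:500],(320,300))
o=np.zeros((440,800,3),np.uint8); o[:,:480]=a; o[:300,480:]=b; save(o,'v2.png')
E
```

```text
[451.61142 290.5638 ] [425.27707 184.97269]
```

View pics/v2.png

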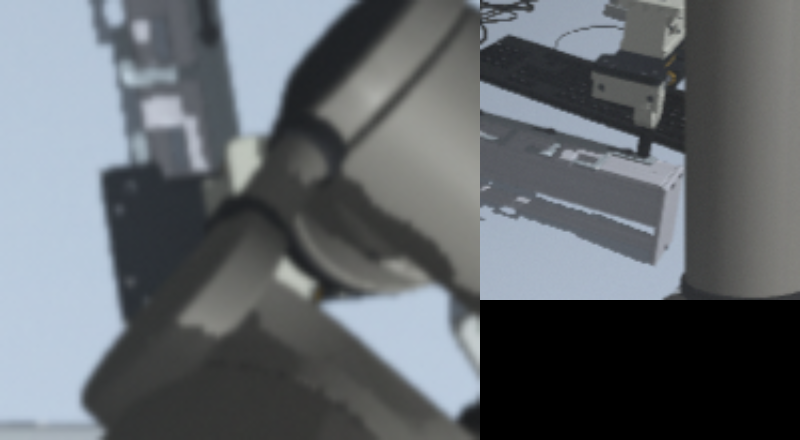

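```bash
python3 - <<'E'
from h import *
q,e,w=cloud('side')
for u in (415,421,425,429):
  print(u,[(v,*(w[v,u]*1000).round(0).astype(int),int(q[v,u].mean())) for v in range(150,200,4)])
print(robot.observe()['opening'],robot.observe()['grip_force'],robot.observe()['tool_pos'])
E
```

```text
415 [(150, np.int64(410), np.int64(-178), np.int64(263), 53), (154, np.int64(406), np.int64(-172), np.int64(257), 46), (158, np.int64(403), np.int64(-169), np.int64(250), 92), (162, np.int64(406), np.int64(-178), np.int64(235), 92), (166, np.int64(406), np.int64(-180), np.int64(225), 90), (170, np.int64(572), np.int64(-527), np.int64(16), 42), (174, np.int64(562), np.int64(-509), np.int64(13), 49), (178, np.int64(552), np.int64(-492), np.int64(9), 42), (182, np.int64(546), np.int64(-482), np.int64(2), 174), (186, np.int64(534), np.int64(-461), np.int64(1), 176), (190, np.int64(438), np.int64(-262), np.int64(113), 67), (194, np.int64(431), np.int64(-251), np.int64(109), 163), (198, np.int64(421), np.int64(-232), np.int64(110), 162)]
421 [(150, np.int64(400), np.int64(-188), np.int64(262), 53), (154, np.int64(391), np.int64(-171), np.int64(262), 44), (158, np.int64(391), np.int64(-173), np.int64(252), 86), (162, np.int64(393), np.int64(-180), np.int64(239), 93), (166, np.int64(391), np.int64(-179), np.int64(230), 92), (170, np.int64(557), np.int64(-539), np.int64(15), 50), (174, np.int
[... 1258 characters left out ...]
.int64(373), np.int64(-174), np.int64(257), 41), (162, np.int64(371), np.int64(-173), np.int64(248), 91), (166, np.int64(374), np.int64(-183), np.int64(234), 55), (170, np.int64(371), np.int64(-178), np.int64(227), 110), (174, np.int64(399), np.int64(-245), np.int64(179), 92), (178, np.int64(399), np.int64(-248), np.int64(167), 80), (182, np.int64(404), np.int64(-264), np.int64(147), 43), (186, np.int64(401), np.int64(-260), np.int64(138), 45), (190, np.int64(403), np.int64(-268), np.int64(123), 89), (194, np.int64(401), np.int64(-267), np.int64(113), 150), (198, np.int64(395), np.int64(-256), np.int64(109), 167)]
0.0004602301138447685 0.9777053811760084 [ 0.4125895  -0.26342521  0.13664731]
```

Emit:
{"method": "play_rows", "body": {
  "rows": [
    [0,0,-6,0,0,0,0.3],
    [0,0,-6,0,0,0,0.3],
    [8,-22,-6,0,0,0,0.3],
    [8,-22,-6,0,0,0,0.3],
    [8,-22,-6,0,0,0,0.3],
    [8,-22,-6,0,0,0,0.3],
    [8,-22,-6,0,0,0,0.3],
    [8,-22,-6,0,0,0,0.3],
    [8,-22,-6,0,0,0,0.3]
  ]
}}

```text
time: 6.95
tool_pos: [0.4645, -0.0346, 0.1963]
tool_rot: [3.141, 0.0, 0.127]
contact_force: [0.7, -0.6, -0.5]
opening: 0.0271
grip_force: 0.0
```

```bash
python3 - <<'E'
from h import *
log()
q,e,w=cloud('side'); p,d,w2=cloud('top'); save(q,'side3.png'); np.save('side3.npy',w)
T=robot.observe()['tool_pos']
W=w.reshape(-1,3)
k=(np.hypot(W[:,0]-T[0],W[:,1]-T[1])<.12)&(W[:,2]>.03)&(W[:,2]<.4)
for z in np.arange(.1,.36,.01):
    m=k&(abs(W[:,2]-z)<.005)
    if m.sum()>3: print(round(z,2),m.sum(),(W[m].min(0)*1000).round(),(W[m].max(0)*1000).round())
u,v=px('side',T).astype(int); print(u,v, px('side',T-[0,0,.017]))
save(cv2.resize(q[v-90:v+50,u-70:u+70],(560,560)),'v3.png')
E
```

```text
t 6.95 q [-0.239  0.246  1.699 -0.     1.198  1.205] p [464.5 -34.6 196.3] rot [3.141 0.    0.127] F [ 0.7 -0.6 -0.5] open 27.1 g 0.0
0.21 4 [455. -56. 214.] [465. -18. 215.]
0.22 51 [449. -63. 215.] [469.  -8. 225.]
0.23 78 [449. -64. 225.] [470.  -3. 235.]
0.24 95 [447. -68. 235.] [469.  -1. 245.]
0.25 46 [447. -67. 245.] [467.  -2. 254.]
0.26 13 [448. -22. 255.] [452.  -9. 265.]
0.27 5 [449. -17. 265.] [450. -11. 269.]
0.28 90 [ 416. -126.  280.] [489.  57. 285.]
0.29 315 [ 416. -124.  285.] [488.  57. 295.]
0.3 406 [ 414. -124.  295.] [488.  61. 305.]
0.31 259 [ 415. -131.  305.] [489.  63. 315.]
0.32 841 [ 415. -132.  315.] [489.  65. 325.]
0.33 207 [ 432. -113.  325.] [480.  27. 335.]
0.34 171 [434. -54. 335.] [479.  19. 345.]
0.35 167 [434. -53. 345.] [480.  19. 355.]
356 195 [356.5218  201.95135]
```

View pics/v3.png

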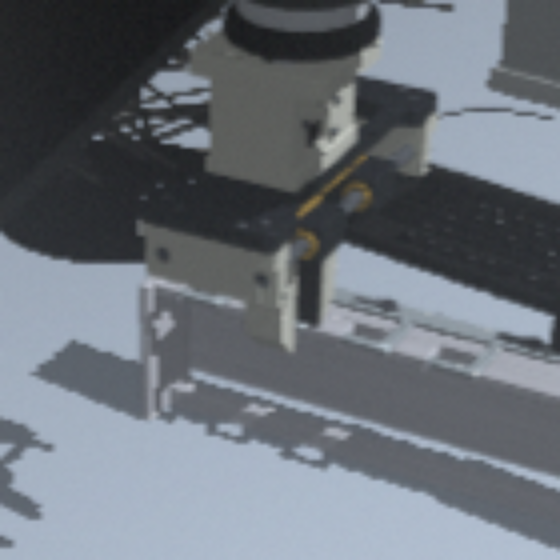

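```bash
python3 - <<'E'
from h import *
r=Rot(YH,[0,0,-1])
rel(((411.5,-265.5,172),r),((411.5,-265.5,105),r))
E
```

```text
[-8.09, 22.13, 2.45, 0.0, 0.0, 0.0]
[-8.09, 22.12, 9.15, 0.0, 0.0, 0.0]
```

Emit:
{"method": "play_rows", "body": {
  "rows": [
    [-8.1,22.1,0,0,0,0,0.5],
    [-8.1,22.1,0,0,0,0,0.5],
    [-8.1,22.1,0,0,0,0,0.5],
    [-8.1,22.1,0,0,0,0,0.5],
    [-8.1,22.1,0,0,0,0,0.5],
    [-8.1,22.1,0,0,0,0,0.5],
    [-8.1,22.1,2.5,0,0,0,0.5],
    [-8.1,22.1,4.5,0,0,0,0.5],
    [-8.1,22.1,6.5,0,0,0,0.5],
    [-8.1,22.1,8.5,0,0,0,0.5],
    [-8.1,22.1,9.2,0,0,0,0.5],
    [-8.1,22.1,9.2,0,0,0,0],
    [-8.1,22.1,9.2,0,0,0,0],
    [-8.1,22.1,9.2,0,0,0,0],
    [-8.1,22.1,9.2,0,0,0,0],
    [-8.1,22.1,9.2,0,0,0,0],
    [-8.1,22.1,9.2,0,0,0,0],
    [-8.1,22.1,9.2,0,0,0,0],
    [-8.1,22.1,9.2,0,0,0,0]
  ],
  "squeeze": 20
}}

```text
time: 8.95
tool_pos: [0.4122, -0.2654, 0.1052]
tool_rot: [3.139, -0.001, 0.125]
contact_force: [-0.9, -6.8, 5.5]
opening: 0.0155
grip_force: 20.0
```

Emit:
{"method": "play_rows", "body": {
  "rows": [
    [-0.4,0,0,0,0,0,0],
    [-0.8,0,0,0,0,0,0],
    [-1.2,0,0,0,0,0,0],
    [-1.6,0,0,0,0,0,0],
    [-2.0,0,0,0,0,0,0],
    [-2.3,0,0,0,0,0,0],
    [-2.5,0,0,0,0,0,0],
    [-2.6,0,0,0,0,0,0],
    [-2.7,0,0,0,0,0,0],
    [-2.8,0,0,0,0,0,0]
  ]
}}

```text
time: 9.95
tool_pos: [0.3899, -0.2683, 0.1054]
tool_rot: [3.138, -0.012, 0.123]
contact_force: [26.9, 2.8, -6.3]
opening: 0.0155
grip_force: 20.0
```

Emit:
{"method": "play_rows", "body": {
  "rows": [
    [-2.4,0,0,0,0,0,0],
    [-2.4,0,0,0,0,0,0.35],
    [-2.4,0,0,0,0,0,0.35],
    [-2.4,0,0,0,0,0,0.35],
    [-2.4,0,0,0,0,0,0.35],
    [-2.4,0,-4,0,0,0,0.35],
    [-2.4,0,-8,0,0,0,0.35],
    [2,-10,-12,0,0,0,0.35],
    [6,-24,-16,0,0,0,0.35],
    [6,-24,-16,0,0,0,0.35],
    [6,-24,-16,0,0,0,0.35],
    [6,-24,-16,0,0,0,0.35],
    [6,-24,-16,0,0,0,0.35],
    [6,-24,-16,0,0,0,0.35]
  ]
}}

```text
time: 11.35
tool_pos: [0.4142, -0.0202, 0.2653]
tool_rot: [3.141, -0.002, 0.129]
contact_force: [-0.4, 0.8, -1.0]
opening: 0.0319
grip_force: 0.0
```

```bash
python3 - <<'E'
from h import *
log()
p,d,w1=cloud('top'); save(p,'top4.png')
W=w1.reshape(-1,3)*1000
k=(W[:,2]>145)&(W[:,2]<162)&(abs(W[:,0]-390)<60)&(abs(W[:,1]+270)<30)
print(k.sum(),W[k].mean(0))
up=Rot([0,0,-1],XH)
rel(((480,-40,250),Rot(-XH,[0,0,-1])),((480,-40,250),up))
E
```

```text
t 11.35 q [-0.234  0.091  1.693  0.     1.356  1.207] p [414.2 -20.2 265.3] rot [ 3.141e+00 -2.000e-03  1.290e-01] F [-0.4  0.8 -1. ] open 31.9 g 0.0
51 [ 389.46671528 -267.91298943  154.32375285]
[6.33, 2.68, 1.47, 0.001, 0.0, -1.567]
[6.33, 2.68, 1.47, -1.206, -1.211, -1.207]
```

```bash
python3 - <<'E'
from h import *
im=[ortho('top',cv2.imread(f'pics/{n}.png'),(560,-223),np.radians(7.1),112,-180,20,-40,40,4) for n in('top1','top4')]
o=np.vstack(im); cv2.imwrite('pics/cmp2.png',o[:600,:800]); print(o.shape)
g=[cv2.cvtColor(x,cv2.COLOR_BGR2GRAY).astype(np.float32) for x in im]
# shift of stem/finger patch
for a0,a1,b0,b1 in((-125,-60,-30,-15),(-165,-140,15,35),(-65,-5,-30,-15)):
    t=g[0][(b0+40)*4:(b1+40)*4,(a0+180)*4:(a1+180)*4]
    m=cv2.matchTemplate(g[1][(b0+38)*4:(b1+42)*4],t,cv2.TM_CCOEFF_NORMED); _,v,_,l=cv2.minMaxLoc(m); print(v,l[0]/4-180-a0,l[1]/4-2)
E
```

```text
(640, 800, 3)
0.5347165465354919 -21.25 -0.25
0.6803146600723267 96.75 -2.0
0.39298170804977417 -0.5 -0.25
```

View pics/cmp2.png

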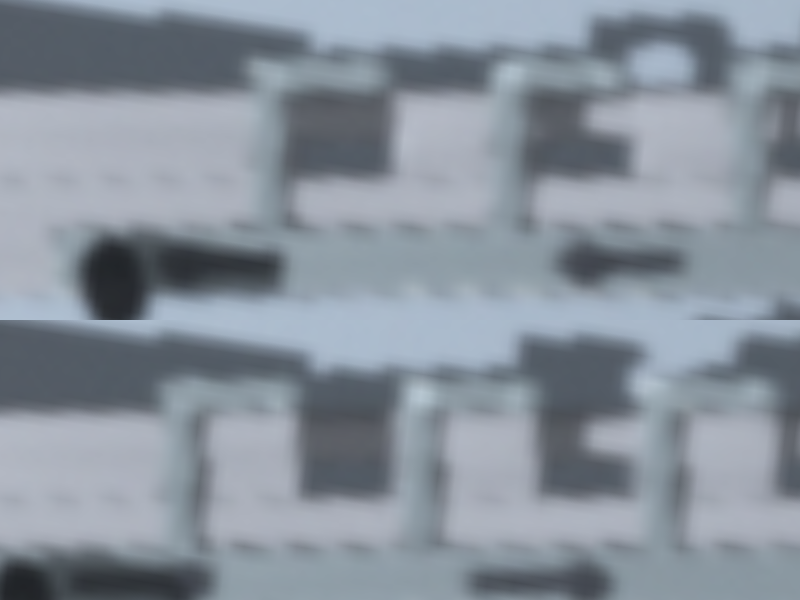

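```bash
cat >> h.py <<'E'
S=[np.array([560,-223,0])+(-92.5+60*i)*YH-3.7*XH for i in range(4)]
UPA=Rot([0,0,-1],XH); UPB=Rot([0,0,1],XH)
E
python3 - <<'E'
from h import *
print(S)
rel(((500,-20,265),Rot(-XH,[0,0,-1])),((500,-20,265),UPA))
E
```

```text
[array([ 467.75197028, -230.76150843,    0.        ]), array([ 527.29188655, -223.34541982,    0.        ]), array([ 586.83180283, -215.92933122,    0.        ]), array([ 646.3717191 , -208.51324262,    0.        ])]
[8.57, 0.95, -0.03, 0.001, 0.0, -1.567]
[8.57, 0.95, -0.03, -1.206, -1.211, -1.207]
```

Emit:
{"method": "play_rows", "body": {
  "rows": [
    [8.5,1,0,0,0,-1.567,0.35],
    [8.5,1,0,0,0,-1.567,0.35],
    [8.5,1,0,0,0,-1.567,0.35],
    [8.5,1,0,0,0,-1.567,0.35],
    [8.5,1,0,0,0,-1.567,0.35],
    [8.5,1,0,0,0,-1.567,0.35],
    [8.5,1,0,0,0,-1.567,0.35],
    [8.5,1,0,0,0,-1.567,0.35],
    [8.5,1,0,0,0,-1.567,0.35],
    [8.5,1,0,0,0,-1.567,0.35],
    [8.5,1,0,0,0,-1.567,0.35]
  ]
}}

```text
time: 12.5
tool_pos: [0.4988, -0.0233, 0.2637]
tool_rot: [-3.14, -0.0, 1.695]
contact_force: [0.7, -0.0, -0.2]
opening: 0.0323
grip_force: 0.0
```

```bash
python3 - <<'E'
from h import *
log()
rel(((500,-20,265),UPA))
E
```

```text
t 12.5 q [-2.000e-01  2.570e-01  1.492e+00 -1.000e-03  1.395e+00 -3.240e-01] p [498.8 -23.3 263.7] rot [-3.14  -0.     1.695] F [ 0.7 -0.  -0.2] open 32.3 g 0.0
[0.31, 0.16, -0.13, -0.001, -1.571, 0.001]
```

Emit:
{"method": "play_rows", "body": {
  "rows": [
    [0,0,0,0,-0.8,0,0.35],
    [0,0,0,0,-0.8,0,0.35],
    [0,0,0,0,-0.8,0,0.35],
    [0,0,0,0,-0.8,0,0.35],
    [0,0,0,0,-0.8,0,0.35],
    [0,0,0,0,-0.8,0,0.35],
    [0,0,0,0,-1.57,0,0.35],
    [0,0,0,0,-1.57,0,0.35],
    [0,0,0,0,-1.57,0,0.35],
    [0,0,0,0,-1.57,0,0.35],
    [0,0,0,0,-1.57,0,0.35],
    [0,0,0,0,-1.57,0,0.35],
    [0,0,0,0,-1.57,0,0.35]
  ]
}}

```text
time: 13.8
tool_pos: [0.3992, 0.0561, 0.224]
tool_rot: [-3.048, 1.47, 1.681]
contact_force: [-0.6, 0.4, -1.4]
opening: 0.0321
grip_force: 0.0
```

```bash
python3 - <<'E'
from h import *
log()
q,e,w=cloud('side'); p,d,w2=cloud('top'); save(q,'side5.png'); save(p,'top5.png')
s=robot.observe();T=s['tool_pos']
for n,w in(('side',w),('top',w2)):
  W=w.reshape(-1,3); L=R.from_euler('xyz',s['tool_rot']).inv().apply(W-T)*1000
  k=(abs(L[:,0])<60)&(abs(L[:,1])<80)&(L[:,2]>-120)&(L[:,2]<40)
  for z in range(-110,40,10):
    m=k&(abs(L[:,2]-z)<5)
    if m.sum()>3: print(n,z,m.sum(),L[m].min(0).round(),L[m].max(0).round())
E
```

```text
t 13.8 q [ 0.643  0.771  1.71  -0.996  1.853  1.017] p [399.2  56.1 224. ] rot [-3.048  1.47   1.681] F [-0.6  0.4 -1.4] open 32.1 g 0.0
side -110 65 [ -39.  -79. -115.] [ -23.  -28. -105.]
side -100 125 [ -40.  -79. -105.] [-15. -28. -95.]
side -90 42 [-40. -79. -95.] [-10. -30. -87.]
side -80 5 [-30. -46. -85.] [-12. -44. -83.]
side -60 8 [-14. -35. -62.] [ -9. -30. -55.]
side -50 29 [-14. -35. -53.] [ -1. -18. -45.]
side -40 40 [-14. -33. -45.] [  4. -15. -35.]
side -30 30 [-14. -33. -35.] [  9. -17. -25.]
side -20 8 [-14. -26. -24.] [-11. -17. -18.]
top -110 258 [ -39.  -48. -115.] [  31.   79. -105.]
top -100 354 [ -40.  -79. -105.] [ 26.  79. -95.]
top -90 396 [-41. -80. -95.] [ 32.  79. -85.]
top -80 162 [-37. -48. -85.] [ 24.  80. -75.]
top -70 106 [-15. -38. -75.] [ -2.  33. -65.]
top -60 115 [-16. -37. -65.] [  7.  33. -55.]
top -50 100 [-15. -37. -54.] [  9.  31. -46.]
top -40 99 [-15. -36. -44.] [  3.  31. -36.]
top -30 105 [-15. -35. -35.] [  9.  31. -25.]
top -20 37 [-14. -30. -25.] [  1.  23. -17.]
```

```bash
cat > fk.py <<'E'
import numpy as np
from scipy.spatial.transform import Rotation as R
from scipy.optimize import least_squares
D=np.loadtxt('log.txt')
def fk(q,P,s4,s6):
    h,lat,L1,e,L2,Lt,c6,a1=P
    r=R.from_euler('z',q[0])*R.from_euler('y',q[1]); p=np.array([0,0,h])+R.from_euler('z',q[0]).apply([a1,lat,0])
    p=p+r.apply([0,0,L1]); r=r*R.from_euler('y',q[2]); p=p+r.apply([e,0,L2])
    r=r*R.from_euler('z',s4*q[3])*R.from_euler('y',q[4]); p=p+r.apply([0,0,Lt]); r=r*R.from_euler('z',s6*q[5]+c6)
    return p,r
def res(P,s4,s6):
    o=[]
    for d in D:
        p,r=fk(d[:6],P,s4,s6); o+=[*(p-d[6:9]),*(r.inv()*R.from_euler('xyz',d[9:12])).as_rotvec()]
    return np.array(o)
def fit():
    best=None
    for s4 in(1,-1):
        for s6 in(1,-1):
          for c in(0,1.57,-1.57,3.1):
            f=least_squares(res,[.3,-.07,.4,0,.4,.2,c,0],args=(s4,s6))
            if best is None or f.cost<best[0].cost: best=(f,s4,s6)
    return best
if __name__=='__main__':
    f,s4,s6=fit(); print(f.cost,s4,s6,f.x.round(4)); print(abs(f.fun.reshape(-1,6)).max(0).round(4))
E
python3 fk.py; wc -l log.txt
```

```text
1.0265461681132353e-30 1 1 [ 0.2229  0.0764  0.5062  0.0465  0.3796  0.3359  1.5708 -0.    ]
[0. 0. 0. 0. 0. 0.]
8 log.txt
```

```bash
cat >> fk.py <<'E'
F=None
LO=np.array([-2.53,-.77,.04,-1,.28,-3.11])+.03; HI=np.array([2.53,2.02,2.7,4.14,2.66,3.11])-.03
PF=np.array([0.2229,0.0764,0.5062,0.0465,0.3796,0.3359,1.5708,0])
PF=np.array(fit()[0].x)
def ik(p_mm,rot,q0=None):
    p=np.array(p_mm)/1000; best=None
    rng=np.random.default_rng(0)
    seeds=[q0] if q0 is not None else [np.array([0,.4,1.5,j4,1.3,j6]) for j4 in(-.8,0,1,2.5) for j6 in(-2,0,2)]
    for s in seeds:
        f=least_squares(lambda q:[*(fk(q,PF,1,1)[0]-p)*5,*(fk(q,PF,1,1)[1].inv()*rot).as_rotvec()],np.clip(s,LO,HI),bounds=(LO,HI))
        if best is None or f.cost<best.cost: best=f
    return best.x,np.sqrt(2*best.cost)
E
cat > chk.py <<'E'
from h import *; from fk import *
Z=np.array([0,0,1.])
def tz(h,al): # horizontal heading h, depression al
    return np.cos(al)*h-np.sin(al)*Z
def G2T(G,rot): return np.array(G)+rot.apply([0,0,37])
if __name__=='__main__':
  for al in(30,40,50,60):
    a=np.radians(al)
    for i in range(4):
      for nm,h in(('F1',XH),('F2',-XH)):
        for sg in(1,-1):
          z=tz(h,a); r=Rot(sg*np.cross(YH,z),z) # tool y = sg*YH
          G=S[i]+[0,0,140]
          q,e=ik(G2T(G,r),r)
          if e<.01: print(al,i,nm,sg,q.round(2),round(e,4))
E
python3 chk.py
```

```text
30 0 F2 1 [-0.88  0.91  1.23  0.52  1.92 -1.07] 0.0
30 0 F2 -1 [-0.88  0.91  1.23  0.52  1.92  2.07] 0.0
30 1 F2 1 [-0.81  0.97  1.08  0.59  1.97 -0.97] 0.0
30 1 F2 -1 [-0.81  0.97  1.08  0.59  1.97  2.17] 0.0
30 2 F2 1 [-0.75  1.05  0.9   0.66  2.02 -0.85] 0.0
30 2 F2 -1 [-0.75  1.05  0.9   0.66  2.02  2.29] 0.0
30 3 F2 1 [-0.69  1.15  0.67  0.75  2.08 -0.71] 0.0
30 3 F2 -1 [-0.69  1.15  0.67  0.75  2.08  2.43] 0.0
40 0 F2 1 [-0.86  0.82  1.29  0.45  1.79 -1.06] 0.0
40 0 F2 -1 [-0.86  0.82  1.29  0.45  1.79  2.08] 0.0
40 1 F2 1 [-0.79  0.89  1.15  0.51  1.83 -0.97] 0.0
40 1 F2 -1 [-0.79  0.89  1.15  0.51  1.83  2.17] 0.0
40 2 F2 1 [-0.73  0.97  0.97  0.56  1.88 -0.86] 0.0
40 2 F2 -1 [-0.73  0.97  0.97  0.56  1.88  2.28] 0.0
40 3 F2 1 [-0.67  1.06  0.75  0.62  1.95 -0.75] 0.0
40 3 F2 -1 [-0.67  1.06  0.75  0.62  1.95  2.4 ] 0.0
50 0 F2 1 [-0.83  0.73  1.37  0.38  1.64 -1.04] 0.0
50 0 F2 -1 [-0.83  0.73  1.37  0.38  1.64  2.1 ] 0.0
50 1 F1 1 [-0.22  0.52  1.8  -0.97  0.82  0.35] 0.0004
50 1 F1 -1 [-0.22  0.52  1.8  -0.97  0.82 -2.79] 0.0004
50 1 F2 1 [-0.76  0.8   1.22  0.43  1.68 -0.
[... 517 characters left out ...]
0.72  0.06] 0.0
60 0 F1 -1 [-0.35  0.41  1.9  -0.74  0.72 -3.08] 0.0
60 0 F2 1 [-0.79  0.65  1.44  0.31  1.49 -1.01] 0.0
60 0 F2 -1 [-0.79  0.65  1.44  0.31  1.49  2.14] 0.0
60 1 F1 1 [-0.3   0.49  1.74 -0.69  0.8   0.04] 0.0
60 1 F1 -1 [-0.29  0.49  1.75 -0.7   0.8  -3.08] 0.0088
60 1 F2 1 [-0.71  0.72  1.3   0.34  1.53 -0.92] 0.0
60 1 F2 -1 [-0.71  0.72  1.3   0.34  1.53  2.22] 0.0
60 2 F1 1 [-0.25  0.58  1.58 -0.64  0.89  0.01] 0.0
60 2 F2 1 [-0.65  0.8   1.13  0.37  1.59 -0.84] 0.0
60 2 F2 -1 [-0.65  0.8   1.13  0.37  1.59  2.3 ] 0.0
60 3 F1 1 [-0.22  0.67  1.4  -0.6   0.98 -0.02] 0.0
60 3 F2 1 [-0.59  0.9   0.93  0.39  1.67 -0.75] 0.0
60 3 F2 -1 [-0.59  0.9   0.93  0.39  1.67  2.39] 0.0
```

```bash
cat >> chk.py <<'E'
AL=np.radians(35)
def columns():
    """fresh top picture: list of long columns in the tray area (centre mm, foot unit vector, length)"""
    p,d,w=cloud('top'); np.save('tl.npy',w); save(p,'tl.png')
    hsv=cv2.cvtColor(p,cv2.COLOR_RGB2HSV)
    red=((hsv[...,0]<10)|(hsv[...,0]>170))&(hsv[...,1]>120)&(hsv[...,2]>80)
    z=w[...,2]; m=((z>.0108)&(z<.03)).astype(np.uint8)
    m[:,:150]=0; m[:180]=0; m[320:]=0; m[:,290:]=0
    n,l,st,_=cv2.connectedComponentsWithStats(m); out=[]
    for i in range(1,n):
        if st[i,4]<150 or st[i,3]>60: continue
        q=w[l==i][:,:2]*1000; (cx,cy),(a,b),_=cv2.minAreaRect(q.astype(np.float32))
        v=np.linalg.svd(q-q.mean(0),full_matrices=False)[2][0]; L=max(a,b)
        if L<140: continue
        k=cv2.dilate((l==i).astype(np.uint8),np.ones((5,5)))>0
        rp=w[k&red][:,:2]*1000
        rp=rp[~np.isnan(rp[:,0])].mean(0)
        if v@(rp-[cx,cy])>0: v=-v
        out.append((np.array([cx,cy]),v,L,min(a,b)))
    return out
def pick(c,f,s,zG=25.5,g=145,al=AL):
    f=np.array([*f,0.]); tzv=np.sin(al)*f-np.cos(al)*Z; y=s*np.cross(f,-Z)
    r=Rot(np.cross(y,tzv),tzv); G=np.array([*c,zG])-f*(g-88.5)
    return G2T(G,r),r
def place(i,s,b=-3,foot=0,d=14.5,g=145,al=AL,da=0):
    tzv=-np.cos(al)*XH-np.sin(al)*Z; y=s*YH; r=Rot(np.cross(y,tzv),tzv)
    G=S[i]+da*YH+(b+d)*XH+[0,0,g+foot]
    return G2T(G,r),r
E
python3 - <<'E'
from chk import *
for c,f,L,wd in columns():
    print(c.round(1),f.round(3),round(L),round(wd))
    for s in(1,-1):
        for up in (0,180):
            t,r=pick(c,f,s); q,e=ik(t+[0,0,up],r); print('  ',s,up,q.round(2),round(e,4))
for i in range(4):
    for s in(1,-1):
        t,r=place(i,s,foot=120); q,e=ik(t,r); print(i,s,q.round(2),round(e,4))
W=np.load('tl.npy').reshape(-1,3)
k=(W[:,2]>.1)&(W[:,0]>.55)&(W[:,1]<.1)&(W[:,1]>-.6)
O=W[k]*1000
for y in range(-550,50,50):
    m=(abs(O[:,1]-y)<25)&((O[:,0]>700)); 
    if m.sum(): print(y,m.sum(),O[m].min(0).round(),O[m].max(0).round())
E
```

```text
[599.5 195.1] [-0.596 -0.803] 149 126
   1 0 [ 0.38  1.18  0.65 -0.32  1.83  1.02] 0.0
   1 180 [ 0.38  1.06  0.44 -0.37  2.15  0.9 ] 0.0
   -1 0 [ 0.38  1.18  0.65 -0.32  1.83 -2.12] 0.0
   -1 180 [ 0.38  1.06  0.44 -0.37  2.15 -2.24] 0.0
[627.1 262.2] [0.108 0.994] 176 14
   1 0 [-0.07  0.81  1.56  0.8   0.93  2.64] 0.0
   1 180 [-0.07  0.57  1.43  0.66  1.2   2.92] 0.0
   -1 0 [-0.07  0.81  1.56  0.8   0.93 -0.5 ] 0.0
   -1 180 [-0.07  0.57  1.43  0.66  1.2  -0.22] 0.0
[580.7 245.2] [-0.06  -0.998] 177 16
   1 0 [ 0.57  1.04  0.99 -0.48  1.51  0.76] 0.0
   1 180 [ 0.57  0.87  0.84 -0.49  1.79  0.61] 0.0
   -1 0 [ 0.57  1.04  0.99 -0.48  1.51 -2.38] 0.0
   -1 180 [ 0.57  0.87  0.84 -0.49  1.79 -2.53] 0.0
0 1 [-0.88  0.75  1.13  0.53  2.08 -0.94] 0.0
0 -1 [-0.88  0.75  1.13  0.53  2.08  2.2 ] 0.0
1 1 [-0.81  0.82  0.97  0.6   2.11 -0.83] 0.0
1 -1 [-0.81  0.82  0.97  0.6   2.11  2.31] 0.0
2 1 [-0.75  0.92  0.78  0.68  2.15 -0.7 ] 0.0
2 -1 [-0.75  0.92  0.78  0.68  2.15  2.44] 0.0
3 1 [-0.69  1.04  0.51  0.78  2.22 -0.54] 0.0
3 -1 [-0.69  1.04  0.51  0.78  2.22  2.61] 0.0
-550 1420 [ 913. -575.  104.] [ 952. -525.  348.]
-500 1599 [ 898. -525.  105.] [ 939. -475.  364.]
-450 1748 [ 884. -475.  103.] [ 927. -425.  382.]
-400 1937 [ 870. -425.  103.] [ 914. -375.  400.]
-350 2114 [ 856. -375.  103.] [ 903. -325.  417.]
-300 2316 [ 841. -325.  103.] [ 889. -275.  431.]
-250 2548 [ 827. -275.  102.] [ 882. -225.  434.]
-200 2388 [ 818. -225.  101.] [ 877. -179.  433.]
-100 21 [855. -82. 100.] [876. -76. 120.]
-50 581 [836. -75. 100.] [894. -25. 149.]
0 68 [841. -23. 100.] [877.  24. 110.]chk.py:32: RuntimeWarning: Mean of empty slice.
  rp=rp[~np.isnan(rp[:,0])].mean(0)
  ret = um.true_divide(
```

```bash
cat >> chk.py <<'E'
def show(nm,*a): print(nm); rel(*a)
E
python3 - <<'E'
from chk import *
C=[x for x in columns() if x[2]>170 and x[3]<25]
c,f=[(x[0],x[1]) for x in C if abs(x[0][0]-581)<8][0]
t,r=pick(c,f,1,zG=26); print(c,f,t)
rel((t+[0,0,130],r),(t,r))
E
```

```text
[580.20410156 245.3788147 ] [0.06043523 0.99817212] [578.0720875  210.16562615  -4.30862564]
[11.17, 18.25, -13.96, -2.642, 0.035, -1.553]
[24.1, 18.4, -12.62, -2.642, 0.035, -1.553]chk.py:32: RuntimeWarning: Mean of empty slice.
  rp=rp[~np.isnan(rp[:,0])].mean(0)
  ret = um.true_divide(
```

```bash
python3 - <<'E'
s=open('chk.py').read()
a=s.index("        k=cv2.dilate"); b=s.index("        out.append")
s=s[:a]+"""        cnt=[]
        for sg in(1,-1):
            u0,v0=px('top',[(cx+sg*v[0]*83)/1000,(cy+sg*v[1]*83)/1000,.011]).round().astype(int); cnt.append(red[v0-4:v0+5,u0-4:u0+5].sum())
        if cnt[0]>cnt[1]: v=-v
        if max(cnt)<3: print('no red at',cx,cy)
"""+s[b:]
open('chk.py','w').write(s)
E
python3 - <<'E'
from chk import *
C=[x for x in columns() if x[2]>170 and x[3]<25]
for x in C: print(x)
c,f=np.array([580.5,245.3]),np.array([-.06,-.998])
t,r=pick(c,f,1,zG=26)
rel((t+[0,0,130],r),(t,r))
E
```

```text
no red at 627.224853515625 263.0716857910156
no red at 580.006103515625 245.17752075195312
(array([627.22485352, 263.07168579]), array([0.11036418, 0.99389122]), 176.2426300048828, 14.305316925048828)
(array([580.00610352, 245.17752075]), array([0.05990308, 0.9982042 ]), 176.973388671875, 15.330851554870605)
[12.01, 18.77, -20.95, 0.065, 0.855, 0.049]
[24.94, 18.89, -19.59, 0.065, 0.855, 0.049]
```

Emit:
{"method": "play_rows", "body": {
  "rows": [
    [12,18.8,-21,0.065,0.855,0.049,0.3],
    [12,18.8,-21,0.065,0.855,0.049,0.3],
    [12,18.8,-21,0.065,0.855,0.049,0.3],
    [12,18.8,-21,0.065,0.855,0.049,0.3],
    [12,18.8,-21,0.065,0.855,0.049,0.3],
    [12,18.8,-21,0.065,0.855,0.049,0.3],
    [12,18.8,-21,0.065,0.855,0.049,0.3],
    [12,18.8,-21,0.065,0.855,0.049,0.3],
    [12,18.8,-21,0.065,0.855,0.049,0.3],
    [12,18.8,-21,0.065,0.855,0.049,0.3],
    [12,18.8,-21,0.065,0.855,0.049,0.3]
  ]
}}

```text
time: 15.15
tool_pos: [0.5814, 0.2816, 0.1263]
tool_rot: [-3.142, 0.613, 1.512]
contact_force: [0.2, 0.8, 0.3]
opening: 0.027
grip_force: 0.0
```

```bash
python3 - <<'E'
from chk import *
log()
c,f=np.array([580.3,245.3]),np.array([-.06,-.998])
t,r=pick(c,f,1,zG=26)
rel((t+[0,0,130],r),(t+[0,0,20],r),(t,r))
q,e,w=cloud('side'); 
u,v=px('side',[.58,.245,.02]).astype(int); print(u,v); save(cv2.resize(q[v-120:v+80,u-130:u+130],(780,600)),'v6.png')
E
```

```text
t 15.15 q [ 0.574  0.903  0.907 -0.487  1.708  0.659] p [581.4 281.6 126.3] rot [-3.142  0.613  1.512] F [0.2 0.8 0.3] open 27.0 g 0.0
[-0.05, 0.11, 0.11, 0.001, 0.002, 0.001]
[6.28, 0.11, 9.11, 0.001, 0.002, 0.001]
[7.43, 0.11, 10.75, 0.001, 0.002, 0.001]
233 304
```

View pics/v6.png

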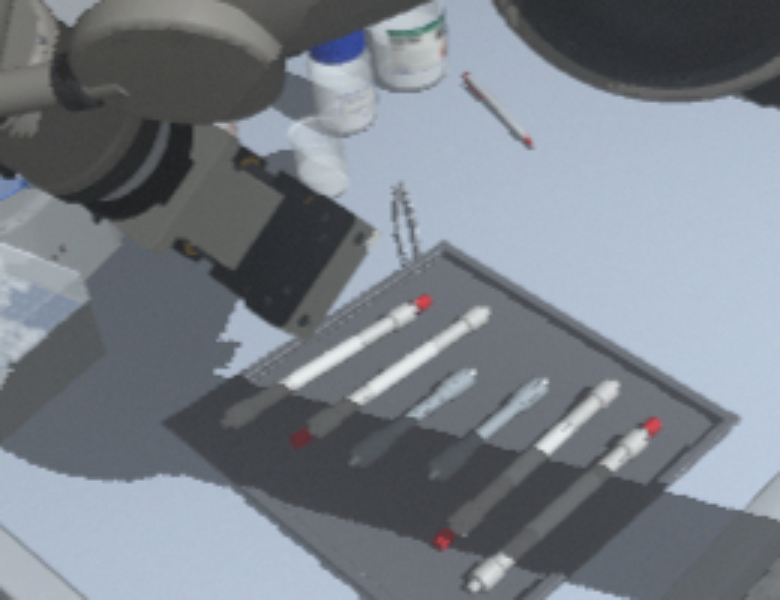

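Emit:
{"method": "play_rows", "body": {
  "rows": [
    [3,0.1,4.5,0,0.002,0,0.3],
    [6.3,0.1,9.1,0,0.002,0,0.3],
    [6.3,0.1,9.1,0,0.002,0,0.3],
    [6.9,0.1,9.9,0,0.002,0,0.3],
    [7.2,0.1,10.4,0,0.002,0,0.3],
    [7.4,0.1,10.7,0,0.002,0,0.3],
    [7.4,0.1,10.7,0,0.002,0,0.3]
  ]
}}

```text
time: 15.9
tool_pos: [0.5835, 0.2812, -0.0029]
tool_rot: [3.139, 0.609, 1.511]
contact_force: [0.3, -0.4, 0.8]
opening: 0.0275
grip_force: 0.0
```

Emit:
{"method": "play_rows", "body": {
  "rows": [
    [0.1,0,0.15,0,0,0,0.3],
    [0.1,0,0.15,0,0,0,0.3],
    [0.1,0,0.15,0,0,0,0],
    [0.1,0,0.15,0,0,0,0],
    [0.1,0,0.15,0,0,0,0],
    [0.1,0,0.15,0,0,0,0],
    [0.1,0,0.15,0,0,0,0],
    [0.1,0,0.15,0,0,0,0]
  ],
  "squeeze": 45
}}

```text
time: 16.7
tool_pos: [0.583, 0.2809, -0.0056]
tool_rot: [3.141, 0.61, 1.511]
contact_force: [0.4, 0.3, 4.4]
opening: 0.0153
grip_force: 45.4
```

Emit:
{"method": "play_rows", "body": {
  "rows": [
    [-1.1,0,-1.6,0,0,0,0],
    [-3,0,-4.5,0,0,0,0],
    [-6,0,-8.5,0,0,0,0],
    [-9,0,-12.5,0,0,0,0],
    [-11.5,0,-16.4,0,0,0,0],
    [-11.5,0,-16.4,0,0,0,0],
    [-11.5,0,-16.4,0,0,0,0]
  ]
}}

```text
time: 17.4
tool_pos: [0.583, 0.2809, 0.196]
tool_rot: [3.139, 0.607, 1.51]
contact_force: [-0.2, -0.0, -3.0]
opening: 0.0148
grip_force: 45.0
```

```bash
python3 - <<'E'
from chk import *
log()
# fit held geometry (G height over axis): reading z at grip
s=robot.observe(); r0=R.from_euler('xyz',s['tool_rot'])
t,r=place(3,1,b=-3,foot=130)
t2=t+np.array([-60,170,0])
print(t,t2)
for k in np.linspace(0,1,5):
    from scipy.spatial.transform import Slerp
    rr=Slerp([0,1],R.concatenate([r0,r]))(k); p=s['tool_pos']*1000*(1-k)+k*t; q,e=ik(p,rr); print(p.round(),q.round(2),round(e,3))
rel((t2,r),(t,r))
E
```

```text
t 17.4 q [ 0.571  0.854  0.816 -0.498  1.825  0.591] p [583.  280.9 196. ] rot [3.139 0.607 1.51 ] F [-0.2 -0.  -3. ] open 14.8 g 45.0
[ 644.0469452  -189.84884269  253.77767186] [584.0469452  -19.84884269 253.77767186]
[583. 281. 196.] [ 0.57  0.85  0.82 -0.5   1.83  0.59] 0.0
[598. 163. 210.] [ 0.25  0.59  1.14 -0.2   1.5   0.29] 0.0
[614.  46. 225.] [-0.14  0.53  1.2   0.17  1.48 -0.19] 0.0
[629. -72. 239.] [-0.48  0.69  1.    0.47  1.78 -0.53] 0.0
[ 644. -190.  254.] [-0.69  1.04  0.5   0.79  2.24 -0.52] 0.0
[-27.95, 1.88, 12.39, 0.038, 1.563, -0.199]
[-41.59, 8.87, 21.89, 0.038, 1.563, -0.199]
```

Emit:
{"method": "play_rows", "body": {
  "rows": [
    [-28,1.9,12.4,0.038,1.563,-0.199,0],
    [-28,1.9,12.4,0.038,1.563,-0.199,0],
    [-28,1.9,12.4,0.038,1.563,-0.199,0],
    [-28,1.9,12.4,0.038,1.563,-0.199,0],
    [-28,1.9,12.4,0.038,1.563,-0.199,0],
    [-28,1.9,12.4,0.038,1.563,-0.199,0],
    [-28,1.9,12.4,0.038,1.563,-0.199,0],
    [-28,1.9,12.4,0.038,1.563,-0.199,0],
    [-28,1.9,12.4,0.038,1.563,-0.199,0],
    [-28,1.9,12.4,0.038,1.563,-0.199,0],
    [-28,1.9,12.4,0.038,1.563,-0.199,0],
    [-28,1.9,12.4,0.038,1.563,-0.199,0],
    [-28,1.9,12.4,0.038,1.563,-0.199,0],
    [-28,1.9,12.4,0.038,1.563,-0.199,0]
  ]
}}

```text
time: 18.8
tool_pos: [0.5841, -0.0199, 0.2535]
tool_rot: [-3.138, -0.956, 1.693]
contact_force: [-0.0, 0.3, -1.8]
opening: 0.0152
grip_force: 45.0
```

```bash
cat >> chk.py <<'E'
def held(i,s_):
    """points of the held column in front, from the side camera: axis at various heights, in slot-i coordinates (a,b)"""
    q,e,w=cloud('side'); W=w.reshape(-1,3)*1000
    s=robot.observe(); r=R.from_euler('xyz',s['tool_rot']); G=s['tool_pos']*1000+r.apply([0,0,-37])
    d=W-G
    a=d@YH; b=d@XH; z=W[:,2]
    k=(abs(a)<45)&(b>-45)&(b<15)
    print('G',G.round(1),'slot rel a,b',((G-S[i])@YH).round(1),((G-S[i])@XH).round(1))
    for zz in range(int(G[2])-150,int(G[2])+60,15):
        m=k&(abs(z-zz)<7.5)
        if m.sum()>3: print(zz-int(G[2]),m.sum(),'a',np.percentile(a[m],[5,50,95]).round(1),'b',np.percentile(b[m],[5,50,95]).round(1))
    return q
E
python3 - <<'E'
from chk import *
log(); q=held(3,1); save(q,'s7.png')
s=robot.observe(); u,v=px('side',s['tool_pos']).astype(int); u=np.clip(u,130,510); v=np.clip(v,120,380)
save(cv2.resize(q[v-100:v+100,u-130:u+130],(780,600)),'v7.png')
E
```

```text
t 18.8 q [-0.553  0.714  1.161  0.734  1.893 -0.67 ] p [584.1 -19.9 253.5] rot [-3.138 -0.956  1.693] F [-0.   0.3 -1.8] open 15.2 g 45.0
G [587.9 -49.7 275.2] slot rel a,b -38.3 -164.8
-135 29 a [-9.8 -4.6  1.8] b [-20.4 -17.2 -11.6]
-120 38 a [-9.4 -4.4  2.5] b [-21.1 -17.  -10.4]
-105 27 a [-7.9 -5.3  0.9] b [-19.5 -15.9 -12.2]
-90 32 a [-8.3 -4.7  3. ] b [-19.8 -17.1 -12.2]
-75 33 a [-9.2 -5.2  2.4] b [-20.4 -16.7 -10.9]
-60 36 a [-8.4 -5.5  1.1] b [-20.5 -17.1 -10.6]
-45 32 a [-8.5 -4.3  0.5] b [-20.1 -18.  -14.3]
-30 31 a [-8.4 -4.4  0.4] b [-20.9 -17.5 -14.5]
-15 69 a [-24.6  -8.1   5.6] b [-19.9 -13.5  -0.1]
0 159 a [-26.5 -12.4  15.6] b [-20.7 -13.   10.3]
15 183 a [-27.4  -9.2  21.5] b [-19.6  -0.1  13.2]
30 46 a [-21.7  -3.5  15.5] b [-20.1 -14.4  14.3]
```

View pics/v7.png

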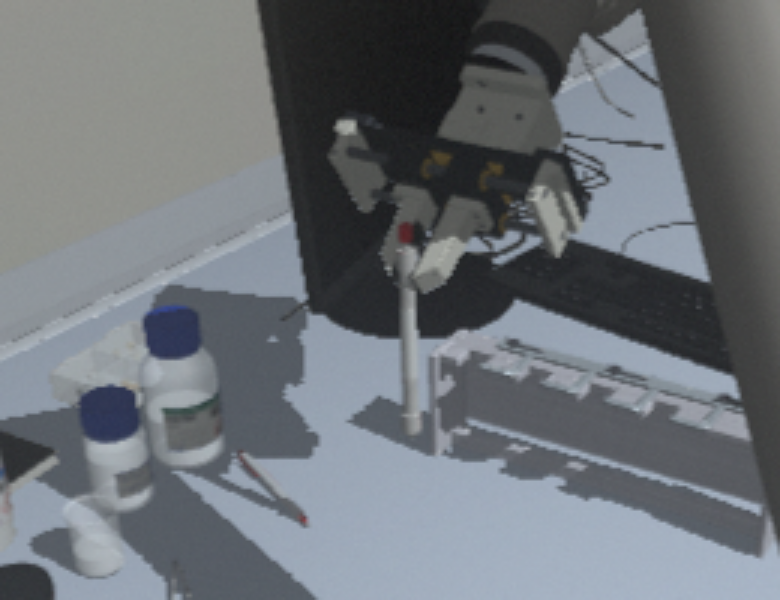

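```bash
python3 - <<'E'
from chk import *
t,r=place(3,1,b=-4,foot=130); rel((t,r))
E
```

```text
[-10.12, 3.82, -14.31, -0.002, 0.004, -0.0]
```

Emit:
{"method": "play_rows", "body": {
  "rows": [
    [-10.1,3.8,-14.3,0,0.004,0,0],
    [-10.1,3.8,-14.3,0,0.004,0,0],
    [-10.1,3.8,-14.3,0,0.004,0,0],
    [-10.1,3.8,-14.3,0,0.004,0,0],
    [-10.1,3.8,-14.3,0,0.004,0,0],
    [-10.1,3.8,-14.3,0,0.004,0,0],
    [-10.1,3.8,-14.3,0,0.004,0,0],
    [-10.1,3.8,-14.3,0,0.004,0,0]
  ]
}}

```text
time: 19.65
tool_pos: [0.6434, -0.188, 0.2541]
tool_rot: [-3.139, -0.961, 1.694]
contact_force: [-0.2, 0.2, -2.0]
opening: 0.015
grip_force: 45.0
```

```bash
cat >> chk.py <<'E'
def plug(i):
    p,d,w=cloud('top'); save(p,'tl.png'); W=w*1000
    hsv=cv2.cvtColor(p,cv2.COLOR_RGB2HSV); red=((hsv[...,0]<12)|(hsv[...,0]>168))&(hsv[...,1]>90)
    s=robot.observe(); r=R.from_euler('xyz',s['tool_rot']); G=s['tool_pos']*1000+r.apply([0,0,-37])
    k=red&(np.linalg.norm(W-G,axis=-1)<60)
    if k.sum(): 
        m=np.median(W[k],0); print('plug px',k.sum(),m.round(1),'slot rel',((m-S[i])@YH).round(1),((m-S[i])@XH).round(1),'zmax',W[k][:,2].max().round(1))
    print('G rel',((G-S[i])@YH).round(1),((G-S[i])@XH).round(1),G[2].round(1))
    return p
E
python3 - <<'E'
from chk import *
log(); p=plug(3); held(3,1)
t,r=place(3,1,b=-4,foot=130)
rel((t,r),(t-[0,0,60],r),(t-[0,0,126],r))
u,v=px('top',S[3]/1000+[0,0,.15]).astype(int); o=p[v-45:v+75,u-60:u+60]; save(cv2.resize(o,(600,600)),'v8.png')
E
```

```text
t 19.65 q [-0.69   1.036  0.502  0.792  2.234 -0.517] p [ 643.4 -188.   254.1] rot [-3.139 -0.961  1.694] F [-0.2  0.2 -2. ] open 15.0 g 45.0
plug px 30 [ 644.3 -205.1  308.1] slot rel -1.6 -3.7 zmax 312.0
G rel -0.4 9.8 275.2
G [ 647.2 -218.5  275. ] slot rel a,b -0.4 10.0
-135 20 a [-9.9 -6.1  0.4] b [-23.  -18.  -11.6]
-120 30 a [-9.6 -6.3  2.1] b [-23.6 -17.7 -13. ]
-105 20 a [-8.7 -4.5 -0.2] b [-22.3 -17.8 -13.7]
-90 23 a [-8.9 -4.3  0.6] b [-23.3 -17.8 -14.6]
-75 30 a [-8.3 -3.8  3.5] b [-20.6 -17.4 -15. ]
-60 25 a [-7.  -3.7  3.3] b [-21.  -18.7 -13.2]
-45 28 a [-7.5 -2.8  5. ] b [-21.  -18.7 -13.8]
-30 27 a [-7.6 -4.5  2.6] b [-20.9 -17.7 -14.4]
-15 50 a [-23.1  -6.2   7.7] b [-21.7 -14.   -1.3]
0 120 a [-26.8 -14.1  13.6] b [-21.6 -13.7   9. ]
15 144 a [-27.2  -9.7  21. ] b [-20.5  -2.6  11.1]
30 42 a [-26.9  -4.   20.4] b [-18.7 -14.1  13.4]
[-0.03, 0.05, -0.04, -0.002, -0.001, -0.001]
[-4.95, 0.06, 3.39, -0.002, -0.001, -0.001]
[-10.36, 0.07, 7.17, -0.002, -0.001, -0.001]
```

View pics/v8.png

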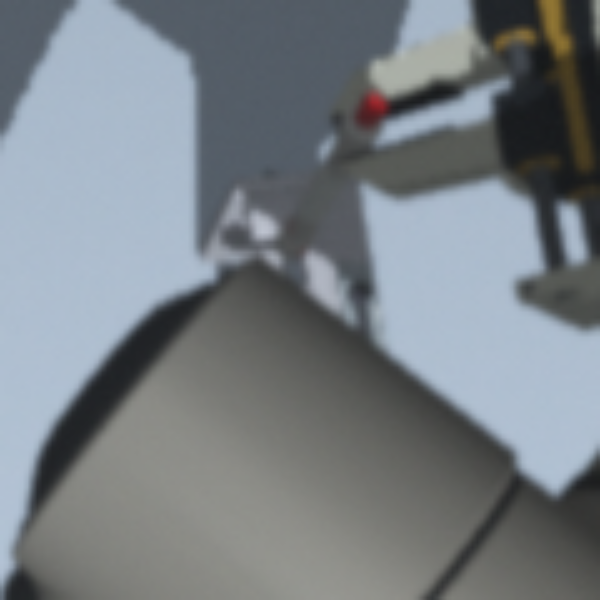

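Emit:
{"method": "play_rows", "body": {
  "rows": [
    [-1.2,0,0.9,0,0,0,0],
    [-2.5,0,1.7,0,0,0,0],
    [-3.7,0,2.6,0,0,0,0],
    [-4.9,0.05,3.4,0,0,0,0],
    [-4.9,0.05,3.4,0,0,0,0]
  ]
}}

```text
time: 20.25
tool_pos: [0.6432, -0.1893, 0.19]
tool_rot: [-3.13, -0.965, 1.685]
contact_force: [-0.2, -1.2, -1.5]
opening: 0.0151
grip_force: 45.0
```

```bash
python3 - <<'E'
from chk import *
log()
for b,ft in((-4,20),(-4,3),(-1,3)):
    t,r=place(3,1,b=b,foot=ft); rel((t,r))
E
```

```text
t 20.25 q [-0.692  1.073  0.596  0.731  2.144 -0.622] p [ 643.2 -189.3  190. ] rot [-3.13  -0.965  1.685] F [-0.2 -1.2 -1.5] open 15.1 g 45.0
[-3.78, 0.11, 2.66, -0.003, -0.006, -0.006]
[-5.18, 0.12, 3.63, -0.003, -0.006, -0.006]
[-5.35, 0.12, 3.38, -0.003, -0.006, -0.006]
```

Emit:
{"method": "play_rows", "body": {
  "rows": [
    [-1.3,0.1,0.9,0,-0.006,-0.006,0],
    [-2.5,0.1,1.8,0,-0.006,-0.006,0],
    [-3.8,0.1,2.7,0,-0.006,-0.006,0],
    [-4.4,0.1,3.1,0,-0.006,-0.006,0],
    [-4.9,0.1,3.4,0,-0.006,-0.006,0],
    [-5.2,0.1,3.65,0,-0.006,-0.006,0],
    [-5.2,0.1,3.65,0,-0.006,-0.006,0]
  ]
}}

```text
time: 20.95
tool_pos: [0.6445, -0.1894, 0.129]
tool_rot: [3.138, -0.956, 1.701]
contact_force: [0.3, -0.4, -0.3]
opening: 0.015
grip_force: 45.0
```

Emit:
{"method": "play_rows", "body": {
  "rows": [
    [-0.16,0,0.11,0,0,0,0],
    [-0.33,0,0.23,0,0,0,0],
    [-0.41,0,0.28,0,0,0,0],
    [-0.41,0,0.28,0,0,0,0]
  ]
}}

```text
time: 21.35
tool_pos: [0.6446, -0.1895, 0.1244]
tool_rot: [3.137, -0.956, 1.701]
contact_force: [0.8, -0.6, -1.4]
opening: 0.0149
grip_force: 45.0
```

Emit:
{"method": "play_rows", "body": {
  "rows": [
    [-0.08,0,0.06,0,0,0,0],
    [-0.16,0,0.12,0,0,0,0],
    [-0.16,0,0.12,0,0,0,0]
  ]
}}

```text
time: 21.65
tool_pos: [0.6447, -0.1894, 0.1229]
tool_rot: [3.136, -0.956, 1.703]
contact_force: [-0.5, -0.6, 0.8]
opening: 0.015
grip_force: 45.0
```

Emit:
{"method": "play_rows", "body": {
  "rows": [
    [-0.08,0,0.06,0,0,0,0],
    [-0.16,0,0.12,0,0,0,0],
    [-0.24,0,0.18,0,0,0,0],
    [-0.24,0,0.18,0,0,0,0]
  ]
}}

```text
time: 22.05
tool_pos: [0.6448, -0.1893, 0.1229]
tool_rot: [3.131, -0.957, 1.708]
contact_force: [-1.7, -0.9, 12.9]
opening: 0.0151
grip_force: 45.0
```

Emit:
{"method": "play_rows", "body": {
  "rows": [
    [0.12,0,-0.1,0,0,0,0],
    [0.0,0,-0.27,0,0,0,0],
    [-0.1,0,-0.4,0,0,0,0],
    [-0.1,0,-0.4,0,0,0,0]
  ]
}}

```text
time: 22.45
tool_pos: [0.6451, -0.1922, 0.1229]
tool_rot: [3.134, -0.959, 1.706]
contact_force: [-0.8, 4.2, 8.2]
opening: 0.0154
grip_force: 45.0
```

```bash
python3 - <<'E'
from chk import *
log(); plug(3); held(3,1)
E
```

```text
t 22.45 q [-0.693  1.13   0.647  0.685  2.058 -0.718] p [ 645.1 -192.2  122.9] rot [ 3.134 -0.959  1.706] F [-0.8  4.2  8.2] open 15.4 g 45.0
plug px 18 [ 645.2 -210.1  176.2] slot rel -1.3 1.4 zmax 180.5
G rel 0.8 13.9 144.1
G [ 648.8 -222.2  144.1] slot rel a,b 0.8 13.9
-150 192 a [-40.9  -6.3  37.8] b [-43.  -25.7  -5.8]
-135 190 a [-40.6  -5.6  32.3] b [-37.2  -8.1   3.2]
-120 87 a [-37.4  29.1  33.6] b [-32.7 -14.9   7.9]
-105 76 a [-7.6 30.3 35.3] b [-33.6 -18.2   9.5]
-90 75 a [-7.1 30.2 33.5] b [-33.8 -17.1  12.9]
-75 72 a [-7.3 30.4 34.1] b [-32.9 -17.6   9.4]
-60 62 a [-6.8 30.2 33.7] b [-35.1 -19.4  -1.7]
-45 85 a [-37.8  10.2  33.3] b [-33.2 -24.6  -1.7]
-30 239 a [-42.8 -12.6  33.4] b [-35.4  -9.3  13.1]
-15 44 a [-20.7  -6.5   7.3] b [-18.7 -13.3  -1.2]
0 102 a [-27.1 -12.1  14.6] b [-20.7 -13.2   8.9]
15 134 a [-27.4  -9.5  20.9] b [-20.9  -0.1  13.3]
30 31 a [-19.1  -3.4  20.8] b [-18.  -12.7  14.3]
```

Emit:
{"method": "play_rows", "body": {
  "rows": [
    [0,0,0,0,0,0,0.3],
    [0,0,0,0,0,0,0.3],
    [0,0,0,0,0,0,0.3],
    [0,0,0,0,0,0,0.3],
    [0,0,-1,0,0,0,0.3],
    [0,0,-3,0,0,0,0.3],
    [0,0,-6,0,0,0,0.3],
    [0,0,-8,0,0,0,0.3]
  ]
}}

```text
time: 23.35
tool_pos: [0.653, -0.2593, 0.1682]
tool_rot: [3.137, -0.955, 1.702]
contact_force: [0.8, -0.8, 0.6]
opening: 0.028
grip_force: 0.0
```

```bash
python3 - <<'E'
from chk import *
log()
p,d,w=cloud('top'); q,_,w2=cloud('side')
for n,W in(('top',w),('side',w2)):
    W=W.reshape(-1,3)*1000-S[3]; a=W@YH;b=W@XH
    for lo,hi in((120,145),(145,163),(163,185)):
        m=(abs(a)<15)&(abs(b)<20)&(W[:,2]>lo)&(W[:,2]<hi)
        if m.sum(): print(n,lo,m.sum(),a[m].mean().round(1),b[m].mean().round(1),b[m].min().round(1),W[m,2].max().round(1))
for x in columns(): print(x)
t,r=place(3,1,b=60,foot=150); rel((t,r))
E
```

```text
t 23.35 q [-0.746  1.266  0.215  0.791  2.31  -0.524] p [ 653.  -259.3  168.2] rot [ 3.137 -0.955  1.702] F [ 0.8 -0.8  0.6] open 28.0 g 0.0
top 120 15 -3.6 -2.0 -5.3 136.4
top 145 37 -2.9 -1.8 -7.5 162.3
top 163 27 -1.1 -0.1 -5.2 180.7
side 120 41 -2.7 -4.8 -10.6 144.0
side 145 40 -3.8 -5.6 -11.3 161.6
side 163 23 -2.8 -3.9 -9.4 178.0
no red at 388.9850158691406 239.8677978515625
(array([627.42803955, 262.43035889]), array([0.10930778, 0.99400795]), 176.00917053222656, 15.03539752960205)
(array([449.71569824, 246.71112061]), array([ 0.01216217, -0.99992604]), 177.4187774658203, 15.05980110168457)
(array([406.70907593, 258.14138794]), array([0.02888724, 0.99958268]), 175.11337280273438, 16.718826293945312)
(array([388.98501587, 239.86779785]), array([-0.0214484 ,  0.99976996]), 216.8428955078125, 49.27963638305664)
[9.18, -0.03, -5.66, 0.001, 0.005, 0.004]
```

```bash
python3 - <<'E'
from chk import *
t0,r0=place(3,1,b=60,foot=160)
c,f=np.array([449.7,246.7]),np.array([.012,-1])
t,r=pick(c,f,1,zG=25.5)
for p in(0,130): print(ik(t+[0,0,p],r))
rel((t0,r0),(t+[0,0,130],r))
E
```

```text
(array([ 0.69794933,  0.86862434,  1.39990787, -0.47592636,  1.32032162,
        0.91211385]), np.float64(2.6763472102344908e-15))
(array([ 0.69794933,  0.70261427,  1.32410906, -0.46020147,  1.53634278,
        0.80211586]), np.float64(7.641609510686933e-16))
[10.0, -0.02, -6.24, 0.001, 0.005, 0.004]
[29.18, -13.48, 48.24, -0.018, -1.564, 0.125]
```

Emit:
{"method": "play_rows", "body": {
  "rows": [
    [4,0,-2.5,0,0,0,0.25],
    [8,0,-5,0,0,0,0.25],
    [10,0,-6.2,0,0,0,0.25],
    [29.2,-13.5,48.2,-0.018,-1.564,0.125,0.25],
    [29.2,-13.5,48.2,-0.018,-1.564,0.125,0.25],
    [29.2,-13.5,48.2,-0.018,-1.564,0.125,0.25],
    [29.2,-13.5,48.2,-0.018,-1.564,0.125,0.25],
    [29.2,-13.5,48.2,-0.018,-1.564,0.125,0.25],
    [29.2,-13.5,48.2,-0.018,-1.564,0.125,0.25],
    [29.2,-13.5,48.2,-0.018,-1.564,0.125,0.25],
    [29.2,-13.5,48.2,-0.018,-1.564,0.125,0.25],
    [29.2,-13.5,48.2,-0.018,-1.564,0.125,0.25],
    [29.2,-13.5,48.2,-0.018,-1.564,0.125,0.25],
    [29.2,-13.5,48.2,-0.018,-1.564,0.125,0.25],
    [29.2,-13.5,48.2,-0.018,-1.564,0.125,0.25],
    [29.2,-13.5,48.2,-0.018,-1.564,0.125,0.25],
    [29.2,-13.5,48.2,-0.018,-1.564,0.125,0.25],
    [29.2,-13.5,48.2,-0.018,-1.564,0.125,0.25],
    [29.2,-13.5,48.2,-0.018,-1.564,0.125,0.25]
  ]
}}

```text
time: 25.4
tool_pos: [0.4477, 0.2815, 0.1274]
tool_rot: [-3.139, 0.611, 1.588]
contact_force: [-0.1, -1.0, 0.6]
opening: 0.0227
grip_force: 0.0
```

```bash
python3 - <<'E'
from chk import *
log()
for x in columns(): print(x)
c,f=np.array([449.7,246.7]),np.array([.012,-1])
t,r=pick(c,f,1,zG=25)
rel((t+[0,0,20],r),(t,r))
E
```

```text
t 25.4 q [ 0.699  0.698  1.327 -0.46   1.538  0.798] p [447.7 281.5 127.4] rot [-3.139  0.611  1.588] F [-0.1 -1.   0.6] open 22.7 g 0.0
no red at 449.7812194824219 240.16119384765625
(array([628.13635254, 262.71377563]), array([0.10858832, 0.99408681]), 175.28152465820312, 15.374011993408203)
(array([449.78121948, 240.16119385]), array([-0.00882129,  0.99996109]), 165.71876525878906, 14.844365119934082)
(array([406.78677368, 257.55429077]), array([0.02887735, 0.99958296]), 174.20474243164062, 14.86721420288086)
[6.57, 0.11, 9.22, 0.0, -0.001, 0.002]
[7.71, 0.11, 10.86, 0.0, -0.001, 0.002]
```

Emit:
{"method": "play_rows", "body": {
  "rows": [
    [3.3,0.1,4.6,0,0,0,0.25],
    [6.6,0.1,9.2,0,0,0,0.25],
    [6.6,0.1,9.2,0,0,0,0.25],
    [7.1,0.1,10.0,0,0,0,0.25],
    [7.5,0.1,10.5,0,0,0,0.25],
    [7.7,0.1,10.9,0,0,0,0.25],
    [7.7,0.1,10.9,0,0,0,0.25]
  ]
}}

```text
time: 26.15
tool_pos: [0.4497, 0.2834, -0.0052]
tool_rot: [3.141, 0.609, 1.584]
contact_force: [-0.1, -0.0, 1.0]
opening: 0.023
grip_force: 0.0
```

Emit:
{"method": "play_rows", "body": {
  "rows": [
    [0,0,0,0,0,0,0],
    [0,0,0,0,0,0,0],
    [0,0,0,0,0,0,0],
    [0,0,0,0,0,0,0],
    [0,0,0,0,0,0,0],
    [-1.1,0,-1.6,0,0,0,0],
    [-3,0,-4.5,0,0,0,0],
    [-6,0,-8.5,0,0,0,0],
    [-9,0,-12.5,0,0,0,0],
    [-11.5,0,-16.4,0,0,0,0],
    [-11.5,0,-16.4,0,0,0,0],
    [-11.5,0,-16.4,0,0,0,0]
  ]
}}

```text
time: 27.35
tool_pos: [0.4493, 0.2832, 0.1956]
tool_rot: [3.14, 0.607, 1.583]
contact_force: [0.2, 0.0, -1.3]
opening: 0.0149
grip_force: 45.0
```

```bash
python3 - <<'E'
from chk import *
log()
t,r=place(2,1,b=-4,foot=130)
t2=t+np.array([-30,170,0])
for p in (t2,t): print(ik(p,r)[1])
rel((t2,r),(t,r))
E
```

```text
t 27.35 q [ 0.699  0.633  1.246 -0.46   1.665  0.737] p [449.3 283.2 195.6] rot [3.14  0.607 1.583] F [ 0.2  0.  -1.3] open 14.9 g 45.0
1.1458212963149092e-15
7.28550816809042e-16
[-28.84, 10.1, 12.97, 0.023, 1.565, -0.121]
[-42.83, 12.87, 22.69, 0.023, 1.565, -0.121]
```

Emit:
{"method": "play_rows", "body": {
  "rows": [
    [-28.8,10.1,13,0.023,1.565,-0.121,0],
    [-28.8,10.1,13,0.023,1.565,-0.121,0],
    [-28.8,10.1,13,0.023,1.565,-0.121,0],
    [-28.8,10.1,13,0.023,1.565,-0.121,0],
    [-28.8,10.1,13,0.023,1.565,-0.121,0],
    [-28.8,10.1,13,0.023,1.565,-0.121,0],
    [-28.8,10.1,13,0.023,1.565,-0.121,0],
    [-28.8,10.1,13,0.023,1.565,-0.121,0],
    [-28.8,10.1,13,0.023,1.565,-0.121,0],
    [-28.8,10.1,13,0.023,1.565,-0.121,0],
    [-28.8,10.1,13,0.023,1.565,-0.121,0],
    [-28.8,10.1,13,0.023,1.565,-0.121,0],
    [-42.8,12.9,22.7,0.023,1.565,-0.121,0],
    [-42.8,12.9,22.7,0.023,1.565,-0.121,0],
    [-42.8,12.9,22.7,0.023,1.565,-0.121,0],
    [-42.8,12.9,22.7,0.023,1.565,-0.121,0],
    [-42.8,12.9,22.7,0.023,1.565,-0.121,0],
    [-42.8,12.9,22.7,0.023,1.565,-0.121,0]
  ]
}}

```text
time: 29.15
tool_pos: [0.5849, -0.1956, 0.2526]
tool_rot: [-3.136, -0.957, 1.691]
contact_force: [-0.3, 1.2, -0.2]
opening: 0.0145
grip_force: 45.0
```

```bash
python3 - <<'E'
from chk import *
log(); plug(2); held(2,1)
for b,ft in((-4,130),(-4,70),(-4,3)):
    t,r=place(2,1,b=b,foot=ft); rel((t,r))
E
```

```text
t 29.15 q [-0.745  0.912  0.766  0.688  2.166 -0.684] p [ 584.9 -195.6  252.6] rot [-3.136 -0.957  1.691] F [-0.3  1.2 -0.2] open 14.5 g 45.0
plug px 22 [ 585.1 -211.7  305.8] slot rel -1.2 -4.4 zmax 308.3
G rel 0.7 9.1 274.4
G [ 588.7 -224.6  274.7] slot rel a,b 0.8 8.8
-135 25 a [-10.3  -6.    1.9] b [-22.3 -17.6 -12.8]
-120 28 a [-9.3 -5.   2.9] b [-20.5 -17.2 -11.2]
-105 24 a [-7.5 -4.7 -0.5] b [-19.9 -17.6 -11.5]
-90 21 a [-7.9 -4.6 -0.4] b [-20.8 -16.9 -14.1]
-75 27 a [-8.  -6.  -0.2] b [-21.2 -18.  -10.6]
-60 29 a [-8.4 -4.7  1.2] b [-21.9 -18.3 -12.4]
-45 30 a [-8.7 -4.5  2.6] b [-20.5 -17.9 -13.6]
-30 28 a [-7.9 -3.5  3.1] b [-22.1 -17.9 -13.9]
-15 57 a [-23.3  -6.7   6.9] b [-20.6 -14.2  -1.7]
0 133 a [-26.9 -13.4  16.1] b [-21.4 -13.3   9.1]
15 146 a [-26.9  -7.9  20.9] b [-21.   -0.5  12.7]
30 38 a [-23.8  -3.9  19.3] b [-20.3 -12.9  14.5]
[-0.06, -0.07, -0.15, -0.003, 0.003, -0.001]
[-4.97, -0.05, 3.3, -0.003, 0.003, -0.001]
[-10.44, -0.03, 7.16, -0.003, 0.003, -0.001]
```

Same geometry as before. Descend to about 3 mm, then settle.

Emit:
{"method": "play_rows", "body": {
  "rows": [
    [-0.05,-0.05,-0.1,0,0.003,0,0],
    [-1.3,-0.05,0.7,0,0.003,0,0],
    [-2.5,-0.05,1.6,0,0.003,0,0],
    [-3.7,-0.05,2.4,0,0.003,0,0],
    [-5.0,-0.05,3.3,0,0.003,0,0],
    [-6.2,-0.05,4.2,0,0.003,0,0],
    [-7.4,-0.05,5.0,0,0.003,0,0],
    [-8.6,-0.05,5.9,0,0.003,0,0],
    [-9.6,-0.05,6.6,0,0.003,0,0],
    [-10.4,-0.05,7.2,0,0.003,0,0],
    [-10.4,-0.05,7.2,0,0.003,0,0]
  ]
}}

```text
time: 30.35
tool_pos: [0.5837, -0.197, 0.1252]
tool_rot: [-3.135, -0.962, 1.689]
contact_force: [-0.2, 0.7, -0.9]
opening: 0.0146
grip_force: 45.0
```

Emit:
{"method": "play_rows", "body": {
  "rows": [
    [-0.1,0,0.07,0,0,0,0],
    [-0.2,0,0.14,0,0,0,0],
    [-0.2,0,0.14,0,0,0,0],
    [-0.31,0,-0.02,0,0,0,0],
    [-0.43,0,-0.19,0,0,0,0],
    [-0.43,0,-0.19,0,0,0,0]
  ]
}}

```text
time: 30.95
tool_pos: [0.5844, -0.2001, 0.1246]
tool_rot: [-3.137, -0.963, 1.693]
contact_force: [-1.0, 6.3, -0.7]
opening: 0.0153
grip_force: 45.0
```

Emit:
{"method": "play_rows", "body": {
  "rows": [
    [-0.1,0,0.14,0,0,0,0],
    [-0.2,0,0.2,0,0,0,0],
    [-0.2,0,0.2,0,0,0,0]
  ]
}}

```text
time: 31.25
tool_pos: [0.5845, -0.2, 0.1239]
tool_rot: [-3.141, -0.963, 1.697]
contact_force: [-0.7, 3.3, 9.5]
opening: 0.0149
grip_force: 45.0
```

Foot is on the bench. Release and withdraw.

Emit:
{"method": "play_rows", "body": {
  "rows": [
    [0,0,0,0,0,0,0.3],
    [0,0,0,0,0,0,0.3],
    [0,0,0,0,0,0,0.3],
    [0,0,0,0,0,0,0.3],
    [0,0,-1,0,0,0,0.3],
    [0,0,-3,0,0,0,0.3],
    [0,0,-6,0,0,0,0.3],
    [0,0,-8,0,0,0,0.3],
    [5,0,-11,0,0,0,0.3],
    [10,0,-14,0,0,0,0.3],
    [10,0,-14,0,0,0,0.3]
  ]
}}

```text
time: 32.35
tool_pos: [0.5921, -0.258, 0.2887]
tool_rot: [3.136, -0.954, 1.701]
contact_force: [1.3, 0.4, 0.3]
opening: 0.0273
grip_force: 0.0
```

```bash
cat >> chk.py <<'E'
def standing():
  for n in('top','side'):
    p,d,w=cloud(n); save(p,n+'L.png')
    for i in range(4):
      W=w.reshape(-1,3)*1000-S[i]; a=W@YH;b=W@XH
      for lo,hi in((120,163),(163,185)):
        m=(abs(a)<18)&(abs(b)<20)&(W[:,2]>lo)&(W[:,2]<hi)
        if m.sum()>8: print(n,i,lo,m.sum(),'a',a[m].mean().round(1),'b',b[m].mean().round(1),'zmax',W[m,2].max().round(1))
E
python3 - <<'E'
from chk import *
log(); standing()
C=columns()
for x in C: print(x)
for x in C:
  if x[2]>170 and x[3]<25:
    for s in(1,-1):
        t,r=pick(x[0],x[1],s); print(s,ik(t,r)[0].round(2),ik(t+[0,0,200],r)[0].round(2),ik(t+[0,0,200],r)[1].round(3))
E
```

```text
t 32.35 q [-0.796  1.03   0.421  0.784  2.365 -0.541] p [ 592.1 -258.   288.7] rot [ 3.136 -0.954  1.701] F [1.3 0.4 0.3] open 27.3 g 0.0
top 2 120 16 a -0.2 b -5.9 zmax 162.9
top 2 163 17 a -0.4 b -1.9 zmax 181.9
top 3 120 57 a -2.6 b -3.2 zmax 161.5
top 3 163 26 a -0.6 b -1.6 zmax 182.2
side 2 120 81 a -4.8 b -4.7 zmax 160.6
side 2 163 24 a -3.7 b -2.9 zmax 178.0
side 3 120 80 a -3.3 b -5.2 zmax 161.0
side 3 163 23 a -2.8 b -4.0 zmax 177.7
(array([627.43621826, 262.93637085]), array([0.10890773, 0.99405186]), 175.97891235351562, 13.386495590209961)
(array([406.81533813, 258.1673584 ]), array([0.02799499, 0.99960806]), 175.3498992919922, 14.95433521270752)
1 [-0.07  0.81  1.56  0.8   0.93  2.64] [-0.07  0.55  1.4   0.65  1.24  2.95] 0.0
-1 [-0.07  0.81  1.56  0.8   0.93 -0.5 ] [-0.07  0.55  1.4   0.65  1.24 -0.19] 0.0
1 [-0.12  0.61  2.13  1.    0.74  2.18] [-0.12  0.21  1.95  0.68  1.15  2.72] 0.0
-1 [-0.12  0.61  2.13  1.    0.74 -0.96] [-0.12  0.21  1.95  0.68  1.15 -0.43] 0.0
```

```bash
python3 - <<'E'
from chk import *
t,r=pick(np.array([627.4,262.6]),np.array([.109,.994]),-1,zG=25)
rel((t+[0,0,120],r),(t+[0,0,20],r),(t,r))
E
```

```text
[13.63, 9.15, 48.82, -0.166, -0.346, 0.165]
[5.45, 9.16, 54.57, -0.166, -0.346, 0.165]
[3.82, 9.16, 55.72, -0.166, -0.346, 0.165]
```

Emit:
{"method": "play_rows", "body": {
  "rows": [
    [13.6,9.2,48.8,-0.166,-0.346,0.165,0.35],
    [13.6,9.2,48.8,-0.166,-0.346,0.165,0.35],
    [13.6,9.2,48.8,-0.166,-0.346,0.165,0.35],
    [13.6,9.2,48.8,-0.166,-0.346,0.165,0.35],
    [13.6,9.2,48.8,-0.166,-0.346,0.165,0.35],
    [13.6,9.2,48.8,-0.166,-0.346,0.165,0.35],
    [13.6,9.2,48.8,-0.166,-0.346,0.165,0.35],
    [13.6,9.2,48.8,-0.166,-0.346,0.165,0.35],
    [13.6,9.2,48.8,-0.166,-0.346,0.165,0.35],
    [13.6,9.2,48.8,-0.166,-0.346,0.165,0.35],
    [13.6,9.2,48.8,-0.166,-0.346,0.165,0.35],
    [13.6,9.2,48.8,-0.166,-0.346,0.165,0.35],
    [13.6,9.2,48.8,-0.166,-0.346,0.165,0.35],
    [13.6,9.2,48.8,-0.166,-0.346,0.165,0.35]
  ]
}}

```text
time: 33.9
tool_pos: [0.6233, 0.2266, 0.1139]
tool_rot: [-3.138, -0.611, 1.459]
contact_force: [0.9, -0.7, 0.4]
opening: 0.032
grip_force: 0.0
```

```bash
python3 - <<'E'
from chk import *
log()
for x in columns(): print(x)
t,r=pick(np.array([627.4,262.6]),np.array([.109,.994]),-1,zG=25)
rel((t+[0,0,20],r),(t,r))
E
```

```text
t 33.9 q [-0.069  0.639  1.489  0.698  1.103 -0.312] p [623.3 226.6 113.9] rot [-3.138 -0.611  1.459] F [ 0.9 -0.7  0.4] open 32.0 g 0.0
[-5.63, -0.01, 8.23, -0.002, -0.001, -0.002]
[-6.78, -0.0, 9.87, -0.002, -0.001, -0.002]
```

Emit:
{"method": "play_rows", "body": {
  "rows": [
    [-2.8,0,4.1,0,0,0,0.35],
    [-5.6,0,8.2,0,0,0,0.35],
    [-5.6,0,8.2,0,0,0,0.35],
    [-6.1,0,8.9,0,0,0,0.35],
    [-6.5,0,9.4,0,0,0,0.35],
    [-6.8,0,9.9,0,0,0,0.35],
    [-6.8,0,9.9,0,0,0,0.35],
    [-6.8,0,9.9,0,0,0,0],
    [-6.8,0,9.9,0,0,0,0],
    [-6.8,0,9.9,0,0,0,0],
    [-6.8,0,9.9,0,0,0,0],
    [-6.8,0,9.9,0,0,0,0],
    [-6.8,0,9.9,0,0,0,0]
  ]
}}

```text
time: 35.25
tool_pos: [0.6238, 0.2291, -0.0046]
tool_rot: [-3.14, -0.613, 1.461]
contact_force: [-0.8, -1.0, 5.3]
opening: 0.015
grip_force: 45.0
```

Emit:
{"method": "play_rows", "body": {
  "rows": [
    [1.1,0,-1.6,0,0,0,0],
    [3,0,-4.5,0,0,0,0],
    [6,0,-8.5,0,0,0,0],
    [9,0,-12.5,0,0,0,0],
    [12,0,-17,0,0,0,0],
    [14,0,-20,0,0,0,0],
    [14,0,-20,0,0,0,0]
  ]
}}

```text
time: 35.95
tool_pos: [0.6262, 0.2287, 0.2455]
tool_rot: [3.13, -0.613, 1.469]
contact_force: [0.5, 1.0, -0.6]
opening: 0.0151
grip_force: 45.0
```

```bash
cat >> chk.py <<'E'
def jpath(i,s,n=6):
    st=robot.observe(); q0=st['qpos']; t,r=place(i,s,b=-4,foot=140); t1=t+170*(-XH)+[0,0,40]
    q1,e=ik(t1,r); print(q0.round(2),q1.round(2),e)
    print('foot z, a,b of column (slot i frame)')
    P=[]
    for k in np.linspace(0,1,n+1)[1:]:
        q=q0+(q1-q0)*k; p,rr=fk(q,PF,1,1); p=p*1000; P.append((p,rr))
        R_=rr.as_matrix(); G=p-37*R_[:,2]
        # column dir in tool frame: foot = sin(al) z + cos(al)*(+-x)
        rp=r.inv().apply([0,0,-1]); foot=G+145*rr.apply(rp); top=G-32*rr.apply(rp)
        print(round(k,2),'foot',foot.round(),'top',top.round(),'G',G.round())
    rel(*P)
E
python3 - <<'E'
from chk import *
log(); jpath(1,-1)
E
```

```text
t 35.95 q [-0.066  0.506  1.333  0.635  1.32  -0.128] p [626.2 228.7 245.5] rot [ 3.13  -0.613  1.469] F [ 0.5  1.  -0.6] open 15.1 g 45.0
[-0.07  0.51  1.33  0.63  1.32 -0.13] [-0.64  0.55  1.32  0.69  1.95  2.4 ] 9.780487138418181e-14
foot z, a,b of column (slot i frame)
0.17 foot [680. 285. 271.] top [598. 129. 278.] G [613. 157. 277.]
0.33 foot [702. 205. 250.] top [575.  87. 288.] G [598. 109. 281.]
0.5 foot [694. 121. 221.] top [555.  49. 303.] G [580.  62. 288.]
0.67 foot [655.  43. 193.] top [537.  12. 321.] G [559.  18. 298.]
0.83 foot [589. -21. 176.] top [522. -26. 340.] G [534. -25. 310.]
1.0 foot [508. -65. 180.] top [508. -65. 357.] G [508. -65. 325.]
[-4.03, -0.72, -3.06, 0.056, 0.014, 0.505]
[-7.71, -1.82, -6.29, 0.122, 0.014, 1.007]
[-11.05, -3.26, -9.69, 0.198, -0.004, 1.503]
[-14.04, -4.99, -13.22, 0.288, -0.048, 1.992]
[-16.73, -7.0, -16.9, 0.393, -0.126, 2.469]
[-19.12, -9.25, -20.68, 0.515, -0.256, 2.928]
```

Emit:
{"method": "play_rows", "body": {
  "rows": [
    [-4,-0.7,-3.1,0.056,0.014,0.505,0],
    [-4,-0.7,-3.1,0.056,0.014,0.505,0],
    [-4,-0.7,-3.1,0.056,0.014,0.505,0],
    [-7.7,-1.8,-6.3,0.122,0.014,1.007,0],
    [-7.7,-1.8,-6.3,0.122,0.014,1.007,0],
    [-7.7,-1.8,-6.3,0.122,0.014,1.007,0],
    [-7.7,-1.8,-6.3,0.122,0.014,1.007,0],
    [-11,-3.3,-9.7,0.198,-0.004,1.503,0],
    [-11,-3.3,-9.7,0.198,-0.004,1.503,0],
    [-11,-3.3,-9.7,0.198,-0.004,1.503,0],
    [-11,-3.3,-9.7,0.198,-0.004,1.503,0],
    [-14,-5,-13.2,0.288,-0.048,1.992,0],
    [-14,-5,-13.2,0.288,-0.048,1.992,0],
    [-14,-5,-13.2,0.288,-0.048,1.992,0],
    [-14,-5,-13.2,0.288,-0.048,1.992,0],
    [-16.7,-7,-16.9,0.393,-0.126,2.469,0],
    [-16.7,-7,-16.9,0.393,-0.126,2.469,0],
    [-16.7,-7,-16.9,0.393,-0.126,2.469,0],
    [-16.7,-7,-16.9,0.393,-0.126,2.469,0]
  ]
}}

```text
time: 37.85
tool_pos: [0.5287, 0.0033, 0.2796]
tool_rot: [-2.646, 0.767, -0.776]
contact_force: [0.2, -0.2, -1.0]
opening: 0.0152
grip_force: 45.0
```

```bash
python3 - <<'E'
from chk import *
log()
t,r=place(1,-1,b=-4,foot=140); rel((t-170*XH,r),(t,r))
E
```

```text
t 37.85 q [-0.548  0.554  1.329  0.674  1.843  1.987] p [528.7   3.3 279.6] rot [-2.646  0.767 -0.776] F [ 0.2 -0.2 -1. ] open 15.2 g 45.0
[1.75, 4.18, -1.68, 0.025, -0.072, 0.464]
[11.33, 9.09, -14.84, 0.025, -0.072, 0.464]
```

Emit:
{"method": "play_rows", "body": {
  "rows": [
    [1.7,4.2,-1.7,0.025,-0.072,0.464,0],
    [1.7,4.2,-1.7,0.025,-0.072,0.464,0],
    [1.7,4.2,-1.7,0.025,-0.072,0.464,0],
    [1.7,4.2,-1.7,0.025,-0.072,0.464,0],
    [1.7,4.2,-1.7,0.025,-0.072,0.464,0],
    [11.3,9.1,-14.8,0.025,-0.072,0.464,0],
    [11.3,9.1,-14.8,0.025,-0.072,0.464,0],
    [11.3,9.1,-14.8,0.025,-0.072,0.464,0],
    [11.3,9.1,-14.8,0.025,-0.072,0.464,0],
    [11.3,9.1,-14.8,0.025,-0.072,0.464,0],
    [11.3,9.1,-14.8,0.025,-0.072,0.464,0]
  ]
}}

```text
time: 38.95
tool_pos: [0.526, -0.2023, 0.2653]
tool_rot: [-3.128, 0.959, -1.431]
contact_force: [0.7, 1.1, -0.9]
opening: 0.015
grip_force: 45.0
```

```bash
python3 - <<'E'
from chk import *
log(); plug(1); held(1,1)
for b,ft in((-4,140),(-4,70),(-4,3)):
    t,r=place(1,-1,b=b,foot=ft); rel((t,r))
E
```

```text
t 38.95 q [-0.808  0.807  0.947  0.62   2.143  2.334] p [ 526.  -202.3  265.3] rot [-3.128  0.959 -1.431] F [ 0.7  1.1 -0.9] open 15.0 g 45.0
plug px 21 [ 526.  -218.1  318.4] slot rel -0.6 -5.4 zmax 321.9
G rel 1.4 8.6 287.0
G [ 529.7 -231.4  287.3] slot rel a,b 1.4 8.3
-150 4 a [-3.2 -1.2  1.5] b [-17.4 -15.5 -15. ]
-135 25 a [-8.7 -2.7  2.9] b [-23.1 -20.3 -16.1]
-120 29 a [-7.6 -3.7  3.3] b [-22.3 -19.2 -12.9]
-105 29 a [-6.7 -3.1  3.6] b [-22.2 -18.3 -15.2]
-90 23 a [-7.2 -3.9  1.7] b [-23.5 -17.6 -14.6]
-75 30 a [-7.8 -3.4  2.5] b [-22.1 -19.2 -14.3]
-60 32 a [-8.5 -4.3  3.4] b [-23.3 -19.  -13.4]
-45 31 a [-7.5 -3.5  2. ] b [-21.3 -18.9 -13.5]
-30 30 a [-7.  -3.7  2.8] b [-21.4 -18.7 -14.4]
-15 67 a [-25.   -7.6   7.7] b [-21.4 -14.9   0.1]
0 138 a [-26.4  -9.9  16.8] b [-22.  -14.3   4.3]
15 161 a [-27.   -9.1  21.2] b [-21.9  -0.4  12.9]
30 38 a [-21.   -2.5  19. ] b [-19.9 -14.5  14.7]
[0.31, 0.14, -0.05, 0.001, -0.001, 0.01]
[6.03, 0.19, 3.98, 0.001, -0.001, 0.01]
[11.52, 0.24, 7.83, 0.001, -0.001, 0.01]
```

Emit:
{"method": "play_rows", "body": {
  "rows": [
    [0.3,0.15,0,0,0,0.01,0],
    [0.3,0.15,0,0,0,0.01,0],
    [1.5,0.15,0.8,0,0,0.01,0],
    [2.7,0.15,1.6,0,0,0.01,0],
    [3.9,0.2,2.5,0,0,0.01,0],
    [5.1,0.2,3.3,0,0,0.01,0],
    [6.3,0.2,4.2,0,0,0.01,0],
    [7.5,0.2,5.0,0,0,0.01,0],
    [8.7,0.2,5.9,0,0,0.01,0],
    [9.9,0.2,6.7,0,0,0.01,0],
    [10.8,0.2,7.3,0,0,0.01,0],
    [11.5,0.2,7.8,0,0,0.01,0],
    [11.5,0.2,7.8,0,0,0.01,0]
  ]
}}

```text
time: 40.35
tool_pos: [0.5248, -0.205, 0.1256]
tool_rot: [3.136, 0.96, -1.453]
contact_force: [0.5, -0.1, -1.9]
opening: 0.0149
grip_force: 45.0
```

Emit:
{"method": "play_rows", "body": {
  "rows": [
    [0.11,0,-0.16,0,0,0,0],
    [0.23,0,-0.33,0,0,0,0],
    [0.31,0,-0.27,0,0,0,0],
    [0.39,0,-0.22,0,0,0,0],
    [0.48,0,-0.16,0,0,0,0],
    [0.48,0,-0.16,0,0,0,0]
  ]
}}

```text
time: 40.95
tool_pos: [0.5256, -0.2083, 0.1253]
tool_rot: [3.14, 0.961, -1.449]
contact_force: [-0.7, 6.2, 0.3]
opening: 0.0149
grip_force: 45.0
```

Emit:
{"method": "play_rows", "body": {
  "rows": [
    [0.08,0,0.06,0,0,0,0],
    [0.16,0,0.11,0,0,0,0],
    [0.16,0,0.11,0,0,0,0]
  ]
}}

```text
time: 41.25
tool_pos: [0.5256, -0.2082, 0.1244]
tool_rot: [-3.142, 0.961, -1.447]
contact_force: [-1.1, 6.0, 5.9]
opening: 0.0151
grip_force: 45.0
```

Touching the bench. Release and withdraw.

Emit:
{"method": "play_rows", "body": {
  "rows": [
    [0,0,0,0,0,0,0.3],
    [0,0,0,0,0,0,0.3],
    [0,0,0,0,0,0,0.3],
    [0,0,0,0,0,0,0.3],
    [0,0,-1,0,0,0,0.3],
    [0,0,-3,0,0,0,0.3],
    [0,0,-6,0,0,0,0.3],
    [0,0,-8,0,0,0,0.3],
    [-5,0,-11,0,0,0,0.3],
    [-10,0,-14,0,0,0,0.3],
    [-10,0,-14,0,0,0,0.3]
  ]
}}

```text
time: 42.35
tool_pos: [0.5329, -0.2668, 0.2896]
tool_rot: [-3.135, 0.951, -1.443]
contact_force: [0.3, -0.2, -0.3]
opening: 0.0273
grip_force: 0.0
```

```bash
python3 - <<'E'
from chk import *
log(); standing()
C=columns()
for x in C: print(x)
x=[x for x in C if 170<x[2]<182][0]
for s in(1,-1):
    t,r=pick(x[0],x[1],s,zG=25); print(s,ik(t+[0,0,120],r)); rel((t+[0,0,120],r))
E
```

```text
t 42.35 q [-0.859  0.905  0.678  0.658  2.303  2.415] p [ 532.9 -266.8  289.6] rot [-3.135  0.951 -1.443] F [ 0.3 -0.2 -0.3] open 27.3 g 0.0
top 2 120 48 a -4.6 b -2.9 zmax 162.5
top 2 163 27 a -2.3 b -1.1 zmax 180.9
top 3 120 56 a -2.7 b -3.4 zmax 162.5
top 3 163 26 a -0.6 b -1.7 zmax 180.7
side 1 120 83 a -3.2 b -6.9 zmax 162.6
side 1 163 24 a -2.9 b -5.0 zmax 179.0
side 2 120 84 a -5.1 b -5.0 zmax 161.4
side 2 163 23 a -3.8 b -3.3 zmax 179.1
side 3 120 81 a -3.1 b -4.8 zmax 161.7
side 3 163 23 a -2.8 b -4.0 zmax 178.5
(array([406.73773193, 258.37228394]), array([0.02793071, 0.99960986]), 174.9556427001953, 14.986993789672852)
1 (array([-0.11533041,  0.34257598,  2.05085098,  0.76603099,  0.9687515 ,
        2.53618714]), np.float64(6.78877776696119e-16))
[-15.03, 6.67, 50.76, 0.106, 0.344, 0.106]
-1 (array([-0.11533041,  0.34257598,  2.05085098,  0.76603099,  0.9687515 ,
       -0.60540551]), np.float64(6.409374830182717e-16))
[-15.03, 6.67, 50.76, -0.52, 0.161, -2.987]
```

Emit:
{"method": "play_rows", "body": {
  "rows": [
    [-15,6.7,50.8,0.106,0.344,0.106,0.35],
    [-15,6.7,50.8,0.106,0.344,0.106,0.35],
    [-15,6.7,50.8,0.106,0.344,0.106,0.35],
    [-15,6.7,50.8,0.106,0.344,0.106,0.35],
    [-15,6.7,50.8,0.106,0.344,0.106,0.35],
    [-15,6.7,50.8,0.106,0.344,0.106,0.35],
    [-15,6.7,50.8,0.106,0.344,0.106,0.35],
    [-15,6.7,50.8,0.106,0.344,0.106,0.35],
    [-15,6.7,50.8,0.106,0.344,0.106,0.35],
    [-15,6.7,50.8,0.106,0.344,0.106,0.35],
    [-15,6.7,50.8,0.106,0.344,0.106,0.35],
    [-15,6.7,50.8,0.106,0.344,0.106,0.35],
    [-15,6.7,50.8,0.106,0.344,0.106,0.35],
    [-15,6.7,50.8,0.106,0.344,0.106,0.35],
    [-15,6.7,50.8,0.106,0.344,0.106,0.35]
  ]
}}

```text
time: 44.0
tool_pos: [0.4059, 0.2228, 0.1149]
tool_rot: [3.14, 0.613, -1.601]
contact_force: [0.4, 0.5, 0.7]
opening: 0.0322
grip_force: 0.0
```

```bash
python3 - <<'E'
from chk import *
log()
q,_,w=cloud('side'); W=w.reshape(-1,3)*1000
k=(W[:,2]>8)&(W[:,2]<25)&(abs(W[:,1]-290)<45)&(abs(W[:,0]-407)<20); print(k.sum(),W[k].mean(0))
t,r=pick(np.array([406.7,258.3]),np.array([.028,.9996]),1,zG=25)
rel((t+[0,0,20],r),(t,r))
E
```

```text
t 44.0 q [-0.117  0.343  2.05   0.767  0.971  2.535] p [405.9 222.8 114.9] rot [ 3.14   0.613 -1.601] F [0.4 0.5 0.7] open 32.2 g 0.0
297 [404.10489444 291.47364242  15.80980546]
[5.75, 0.01, 8.21, 0.0, 0.002, -0.002]
[6.9, 0.01, 9.85, 0.0, 0.002, -0.002]
```

Emit:
{"method": "play_rows", "body": {
  "rows": [
    [2.9,0,4.1,0,0,0,0.35],
    [5.7,0,8.2,0,0,0,0.35],
    [5.7,0,8.2,0,0,0,0.35],
    [6.2,0,8.9,0,0,0,0.35],
    [6.6,0,9.4,0,0,0,0.35],
    [6.9,0,9.8,0,0,0,0.35],
    [6.9,0,9.8,0,0,0,0.35],
    [6.9,0,9.8,0,0,0,0],
    [6.9,0,9.8,0,0,0,0],
    [6.9,0,9.8,0,0,0,0],
    [6.9,0,9.8,0,0,0,0],
    [6.9,0,9.8,0,0,0,0],
    [6.9,0,9.8,0,0,0,0]
  ]
}}

```text
time: 45.35
tool_pos: [0.4051, 0.2241, -0.0043]
tool_rot: [3.141, 0.614, -1.599]
contact_force: [-0.5, -3.3, 6.8]
opening: 0.015
grip_force: 45.0
```

Emit:
{"method": "play_rows", "body": {
  "rows": [
    [-1.1,0,-1.6,0,0,0,0],
    [-3,0,-4.5,0,0,0,0],
    [-6,0,-8.5,0,0,0,0],
    [-9,0,-12.5,0,0,0,0],
    [-12,0,-17,0,0,0,0],
    [-14,0,-20,0,0,0,0],
    [-14,0,-20,0,0,0,0]
  ]
}}

```text
time: 46.05
tool_pos: [0.4073, 0.2233, 0.244]
tool_rot: [-3.131, 0.613, -1.592]
contact_force: [0.9, 0.4, -2.4]
opening: 0.0151
grip_force: 45.0
```

```bash
python3 - <<'E'
from chk import *
log(); jpath(0,1)
E
```

```text
t 46.05 q [-0.116  0.14   1.875  0.648  1.253  2.8  ] p [407.3 223.3 244. ] rot [-3.131  0.613 -1.592] F [ 0.9  0.4 -2.4] open 15.1 g 45.0
[-0.12  0.14  1.88  0.65  1.25  2.8 ] [-0.72  0.47  1.46  0.63  1.95 -0.84] 8.825498386826706e-16
foot z, a,b of column (slot i frame)
0.17 foot [366. 297. 278.] top [439. 136. 282.] G [426. 165. 281.]
0.33 foot [334. 219. 266.] top [464. 103. 293.] G [441. 124. 288.]
0.5 foot [327. 128. 241.] top [479.  68. 309.] G [451.  79. 297.]
0.67 foot [348.  41. 209.] top [480.  28. 327.] G [456.  31. 306.]
0.83 foot [393. -27. 184.] top [469. -19. 344.] G [455. -20. 315.]
1.0 foot [448. -72. 180.] top [448. -72. 357.] G [448. -72. 325.]
[2.48, -1.88, -2.65, -0.027, -0.048, -0.534]
[5.23, -3.39, -5.62, -0.019, -0.115, -1.069]
[8.21, -4.45, -8.89, 0.037, -0.187, -1.605]
[11.4, -5.02, -12.42, 0.149, -0.242, -2.139]
[14.75, -5.04, -16.16, 0.322, -0.253, -2.669]
[18.23, -4.47, -20.08, -0.525, 0.172, 2.99]
```

Emit:
{"method": "play_rows", "body": {
  "rows": [
    [2.5,-1.9,-2.7,-0.027,-0.048,-0.534,0],
    [2.5,-1.9,-2.7,-0.027,-0.048,-0.534,0],
    [2.5,-1.9,-2.7,-0.027,-0.048,-0.534,0],
    [2.5,-1.9,-2.7,-0.027,-0.048,-0.534,0],
    [5.2,-3.4,-5.6,-0.019,-0.115,-1.069,0],
    [5.2,-3.4,-5.6,-0.019,-0.115,-1.069,0],
    [5.2,-3.4,-5.6,-0.019,-0.115,-1.069,0],
    [5.2,-3.4,-5.6,-0.019,-0.115,-1.069,0],
    [8.2,-4.4,-8.9,0.037,-0.187,-1.605,0],
    [8.2,-4.4,-8.9,0.037,-0.187,-1.605,0],
    [8.2,-4.4,-8.9,0.037,-0.187,-1.605,0],
    [8.2,-4.4,-8.9,0.037,-0.187,-1.605,0],
    [11.4,-5,-12.4,0.149,-0.242,-2.139,0],
    [11.4,-5,-12.4,0.149,-0.242,-2.139,0],
    [11.4,-5,-12.4,0.149,-0.242,-2.139,0],
    [11.4,-5,-12.4,0.149,-0.242,-2.139,0],
    [14.7,-5,-16.2,0.322,-0.253,-2.669,0],
    [14.7,-5,-16.2,0.322,-0.253,-2.669,0],
    [14.7,-5,-16.2,0.322,-0.253,-2.669,0],
    [14.7,-5,-16.2,0.322,-0.253,-2.669,0]
  ]
}}

```text
time: 48.05
tool_pos: [0.4492, 0.0084, 0.2856]
tool_rot: [-2.555, -0.717, 0.917]
contact_force: [0.1, 0.1, -0.9]
opening: 0.0153
grip_force: 45.0
```

```bash
python3 - <<'E'
from chk import *
log()
t,r=place(0,1,b=-4,foot=140); rel((t-170*XH,r),(t,r))
E
```

```text
t 48.05 q [-0.618  0.422  1.541  0.626  1.826 -0.236] p [449.2   8.4 285.6] rot [-2.555 -0.717  0.917] F [ 0.1  0.1 -0.9] open 15.3 g 45.0
[-4.69, 1.58, -2.5, 0.009, 0.069, -0.557]
[-13.82, 7.11, -15.73, 0.009, 0.069, -0.557]
```

Emit:
{"method": "play_rows", "body": {
  "rows": [
    [-4.7,1.6,-2.5,0.009,0.069,-0.557,0],
    [-4.7,1.6,-2.5,0.009,0.069,-0.557,0],
    [-4.7,1.6,-2.5,0.009,0.069,-0.557,0],
    [-4.7,1.6,-2.5,0.009,0.069,-0.557,0],
    [-4.7,1.6,-2.5,0.009,0.069,-0.557,0],
    [-13.8,7.1,-15.7,0.009,0.069,-0.557,0],
    [-13.8,7.1,-15.7,0.009,0.069,-0.557,0],
    [-13.8,7.1,-15.7,0.009,0.069,-0.557,0],
    [-13.8,7.1,-15.7,0.009,0.069,-0.557,0],
    [-13.8,7.1,-15.7,0.009,0.069,-0.557,0],
    [-13.8,7.1,-15.7,0.009,0.069,-0.557,0]
  ]
}}

```text
time: 49.15
tool_pos: [0.4648, -0.2101, 0.2649]
tool_rot: [-3.133, -0.959, 1.684]
contact_force: [-0.8, 0.7, -1.0]
opening: 0.0149
grip_force: 45.0
```

```bash
python3 - <<'E'
from chk import *
log(); plug(0); held(0,1)
for b,ft in((-4,140),(-4,70),(-4,3)):
    t,r=place(0,1,b=b,foot=ft); rel((t,r))
E
```

```text
t 49.15 q [-0.88   0.725  1.11   0.54   2.114 -0.913] p [ 464.8 -210.1  264.9] rot [-3.133 -0.959  1.684] F [-0.8  0.7 -1. ] open 14.9 g 45.0
G rel -0.3 8.8 286.6
G [ 468.6 -239.3  287. ] slot rel a,b -0.2 8.6
-135 26 a [-10.1  -4.8   2.6] b [-24.4 -20.2 -16. ]
-120 38 a [-9.5 -4.   3.2] b [-23.1 -19.5 -13.7]
-105 27 a [-8.2 -5.4  0.2] b [-22.7 -20.1 -13.3]
-90 31 a [-8.  -3.7  2.1] b [-21.9 -19.2 -14.5]
-75 28 a [-9.  -3.3  1.7] b [-22.  -19.3 -15.9]
-60 32 a [-8.7 -3.7  1.4] b [-22.2 -20.4 -15.3]
-45 31 a [-8.5 -4.8  1.3] b [-21.9 -19.4 -16. ]
-30 34 a [-7.4 -3.6  2.5] b [-21.8 -18.9 -13.6]
-15 66 a [-23.4  -7.6  10.1] b [-21.6 -14.7  -0.3]
0 139 a [-26.3  -8.6  17.4] b [-22.4 -14.4   6.6]
15 183 a [-27.   -8.9  21.4] b [-20.   -0.9  13.2]
30 42 a [-26.3  -4.3  17.1] b [-21.7 -12.1  14.8]
[-0.27, 0.02, -0.05, -0.0, 0.001, -0.004]
[-6.0, 0.05, 3.98, -0.0, 0.001, -0.004]
[-11.48, 0.08, 7.83, -0.0, 0.001, -0.004]
```

Emit:
{"method": "play_rows", "body": {
  "rows": [
    [-0.3,0.05,0,0,0,0,0],
    [-1.5,0.05,0.8,0,0,0,0],
    [-2.7,0.05,1.6,0,0,0,0],
    [-3.9,0.05,2.5,0,0,0,0],
    [-5.1,0.05,3.3,0,0,0,0],
    [-6.3,0.05,4.2,0,0,0,0],
    [-7.5,0.05,5.0,0,0,0,0],
    [-8.7,0.05,5.9,0,0,0,0],
    [-9.9,0.05,6.7,0,0,0,0],
    [-10.8,0.05,7.3,0,0,0,0],
    [-11.5,0.05,7.8,0,0,0,0],
    [-11.5,0.05,7.8,0,0,0,0],
    [-11.5,0.05,7.8,0,0,0,0]
  ]
}}

```text
time: 50.55
tool_pos: [0.4655, -0.213, 0.1269]
tool_rot: [-3.138, -0.958, 1.689]
contact_force: [-0.4, -0.2, -1.8]
opening: 0.0151
grip_force: 45.0
```

Emit:
{"method": "play_rows", "body": {
  "rows": [
    [-0.11,0,-0.16,0,0,0,0],
    [-0.23,0,-0.33,0,0,0,0],
    [-0.31,0,-0.27,0,0,0,0],
    [-0.39,0,-0.22,0,0,0,0],
    [-0.48,0,-0.16,0,0,0,0],
    [-0.48,0,-0.16,0,0,0,0]
  ]
}}

```text
time: 51.15
tool_pos: [0.4657, -0.216, 0.1248]
tool_rot: [-3.138, -0.96, 1.69]
contact_force: [-1.0, 5.4, 4.4]
opening: 0.0151
grip_force: 45.0
```

Emit:
{"method": "play_rows", "body": {
  "rows": [
    [0,0,0,0,0,0,0.3],
    [0,0,0,0,0,0,0.3],
    [0,0,0,0,0,0,0.3],
    [0,0,0,0,0,0,0.3],
    [0,0,-1,0,0,0,0.3],
    [0,0,-3,0,0,0,0.3],
    [0,0,-6,0,0,0,0.3],
    [0,0,-8,0,0,0,0.3],
    [5,0,-11,0,0,0,0.3],
    [10,0,-14,0,0,0,0.3],
    [10,0,-14,0,0,0,0.3]
  ]
}}

```text
time: 52.25
tool_pos: [0.4733, -0.2743, 0.2912]
tool_rot: [3.138, -0.951, 1.696]
contact_force: [-0.0, -0.0, 0.3]
opening: 0.0275
grip_force: 0.0
```

```bash
python3 - <<'E'
from chk import *
log(); standing()
# knob now; tool down approach yaw 0.124
p,d,w=cloud('top'); W=w.reshape(-1,3)*1000
k=(W[:,2]>145)&(W[:,2]<162)&(abs(W[:,0]-390)<30)&(abs(W[:,1]+268)<25); print(k.sum(),W[k].mean(0))
K=np.array([390.,-268.2,0]); dn=Rot(YH,[0,0,-1])
for z in(200,106):
    print(ik(K+[0,0,z],dn))
rel((K+[0,0,200],dn))
E
```

```text
t 52.25 q [-0.926  0.812  0.86   0.561  2.268 -0.866] p [ 473.3 -274.3  291.2] rot [ 3.138 -0.951  1.696] F [-0.  -0.   0.3] open 27.5 g 0.0
top 1 120 44 a -3.0 b -4.0 zmax 162.5
top 1 163 27 a -1.2 b -1.7 zmax 182.7
top 2 120 47 a -4.6 b -3.0 zmax 162.9
top 2 163 28 a -2.4 b -1.5 zmax 183.0
top 3 120 55 a -2.7 b -3.4 zmax 162.2
top 3 163 28 a -1.0 b -1.8 zmax 183.0
side 0 120 89 a -3.8 b -7.2 zmax 162.2
side 0 163 27 a -3.3 b -5.8 zmax 177.9
side 1 120 83 a -3.5 b -5.5 zmax 162.1
side 1 163 26 a -2.6 b -3.8 zmax 179.0
side 2 120 83 a -5.1 b -4.9 zmax 161.2
side 2 163 22 a -3.9 b -3.4 zmax 178.3
side 3 120 81 a -3.1 b -4.8 zmax 162.7
side 3 163 24 a -2.7 b -3.9 zmax 178.0
0 [nan nan nan]
(array([-7.64540391e-01,  2.55602910e-01,  1.67380875e+00, -3.04284045e-16,
        1.21218099e+00,  6.82337559e-01]), np.float64(1.8519958525761417e-15))
(array([-7.64540391e-01,  3.65640212e-01,  1.80878608e+00,  8.69070528e-18,
        9.67166361e-01,  6.82337559e-01]), np.float64(9.494881815839865e-16))
[-6.18, -8.17, 6.28, -0.745, -0.745, 1.436]<stdin>:5: RuntimeWarning: Mean of empty slice.
  ret = um.true_divide(
```

```bash
python3 - <<'E'
from chk import *
K=np.array([390.,-268.2,0]); dn=Rot(YH,[0,0,-1]); rel((K+[0,0,250],dn))
E
```

```text
[-2.09, -8.18, 3.4, -0.745, -0.745, 1.436]
```

Emit:
{"method": "play_rows", "body": {
  "rows": [
    [-2.1,-8.2,3.4,-0.745,-0.745,1.436,0.5],
    [-2.1,-8.2,3.4,-0.745,-0.745,1.436,0.5],
    [-2.1,-8.2,3.4,-0.745,-0.745,1.436,0.5],
    [-2.1,-8.2,3.4,-0.745,-0.745,1.436,0.5],
    [-2.1,-8.2,3.4,-0.745,-0.745,1.436,0.5],
    [-2.1,-8.2,3.4,-0.745,-0.745,1.436,0.5],
    [-2.1,-8.2,3.4,-0.745,-0.745,1.436,0.5],
    [-2.1,-8.2,3.4,-0.745,-0.745,1.436,0.5],
    [-2.1,-8.2,3.4,-0.745,-0.745,1.436,0.5],
    [-2.1,-8.2,3.4,-0.745,-0.745,1.436,0.5],
    [-2.1,-8.2,3.4,-0.745,-0.745,1.436,0.5],
    [-2.1,-8.2,3.4,-0.745,-0.745,1.436,0.5],
    [-2.1,-8.2,3.4,-0.745,-0.745,1.436,0.5],
    [-2.1,-8.2,3.4,-0.745,-0.745,1.436,0.5]
  ]
}}

```text
time: 53.8
tool_pos: [0.3895, -0.2671, 0.2482]
tool_rot: [-3.136, 0.002, 0.129]
contact_force: [-1.0, -0.5, 0.4]
opening: 0.0458
grip_force: 0.0
```

```bash
python3 - <<'E'
from chk import *
log(); K=np.array([390.,-268.2,0]); dn=Rot(YH,[0,0,-1]); rel((K+[0,0,150],dn),(K+[0,0,106],dn))
E
```

```text
t 53.8 q [-0.765  0.218  1.587  0.002  1.343  0.676] p [ 389.5 -267.1  248.2] rot [-3.136e+00  2.000e-03  1.290e-01] F [-1.  -0.5  0.4] open 45.8 g 0.0
[0.06, 0.17, 9.82, -0.006, 0.002, 0.005]
[0.06, 0.19, 14.22, -0.006, 0.002, 0.005]
```

Emit:
{"method": "play_rows", "body": {
  "rows": [
    [0,0.1,4,-0.006,0.002,0.005,0.5],
    [0,0.1,8,-0.006,0.002,0.005,0.5],
    [0,0.1,10,-0.006,0.002,0.005,0.5],
    [0,0.1,12,-0.006,0.002,0.005,0.5],
    [0,0.1,13.5,-0.006,0.002,0.005,0.5],
    [0,0.1,14.2,-0.006,0.002,0.005,0.5],
    [0,0.1,14.2,-0.006,0.002,0.005,0],
    [0,0.1,14.2,-0.006,0.002,0.005,0],
    [0,0.1,14.2,-0.006,0.002,0.005,0],
    [0,0.1,14.2,-0.006,0.002,0.005,0],
    [0,0.1,14.2,-0.006,0.002,0.005,0],
    [0,0.1,14.2,-0.006,0.002,0.005,0],
    [0,0.1,14.2,-0.006,0.002,0.005,0],
    [0,0.1,14.2,-0.006,0.002,0.005,0]
  ],
  "squeeze": 20
}}

```text
time: 55.2
tool_pos: [0.3899, -0.2684, 0.1081]
tool_rot: [3.137, -0.002, 0.119]
contact_force: [-0.1, 2.8, 6.6]
opening: 0.0158
grip_force: 20.0
```

Emit:
{"method": "play_rows", "body": {
  "rows": [
    [0.4,0,0,0,0,0,0],
    [0.8,0,0,0,0,0,0],
    [1.2,0,0,0,0,0,0],
    [1.6,0,0,0,0,0,0],
    [2.0,0,0,0,0,0,0],
    [2.3,0,0,0,0,0,0],
    [2.5,0,0,0,0,0,0],
    [2.6,0,0,0,0,0,0],
    [2.6,0,0,0,0,0,0]
  ]
}}

```text
time: 56.1
tool_pos: [0.4147, -0.2653, 0.1081]
tool_rot: [3.138, 0.001, 0.12]
contact_force: [-5.3, 0.5, 8.3]
opening: 0.0151
grip_force: 20.0
```

Emit:
{"method": "play_rows", "body": {
  "rows": [
    [0.1,0,0,0,0,0,0],
    [0.2,0,0,0,0,0,0],
    [0.25,0,0,0,0,0,0],
    [0.25,0,0,0,0,0,0]
  ]
}}

```text
time: 56.5
tool_pos: [0.4147, -0.2653, 0.108]
tool_rot: [3.139, 0.005, 0.12]
contact_force: [-15.1, -1.8, 13.0]
opening: 0.0152
grip_force: 20.0
```

Emit:
{"method": "play_rows", "body": {
  "rows": [
    [-0.2,0,0,0,0,0,0],
    [-0.2,0,0,0,0,0,0.5],
    [-0.2,0,0,0,0,0,0.5],
    [-0.2,0,0,0,0,0,0.5],
    [-0.2,0,0,0,0,0,0.5],
    [-0.2,0,0,0,0,0,0.5],
    [-0.2,0,-3,0,0,0,0.5],
    [-0.2,0,-7,0,0,0,0.5],
    [-3,0,-12,0,0,0,0.5],
    [-14,8,-14,0,0,0,0.5],
    [-14,8,-14,0,0,0,0.5],
    [-14,8,-14,0,0,0,0.5],
    [-14,8,-14,0,0,0,0.5]
  ]
}}

```text
time: 57.8
tool_pos: [0.2855, -0.3638, 0.2488]
tool_rot: [3.135, -0.001, 0.114]
contact_force: [-0.3, -0.4, 0.1]
opening: 0.0459
grip_force: 0.0
```

```bash
python3 - <<'E'
from chk import *
log(); standing()
p,d,w=cloud('top'); W=w.reshape(-1,3)*1000
k=(W[:,2]>147)&(W[:,2]<162)&(abs(W[:,0]-410)<40)&(abs(W[:,1]+268)<25); print(k.sum(),W[k].mean(0))
q,_,_=cloud('side')
u,v=px('top',S[1]/1000+[0,0,.11]).astype(int)
o=np.hstack([cv2.resize(p[160:330,390:480],(318,600)),cv2.resize(q[100:260,300:430],(480,590))[:600] if 0 else cv2.copyMakeBorder(cv2.resize(q[110:250,320:460],(480,480)),0,120,0,0,0)]); save(o,'fin.png')
E
```

```text
t 57.8 q [-1.07   0.191  1.619 -0.002  1.325  0.388] p [ 285.5 -363.8  248.8] rot [ 3.135e+00 -1.000e-03  1.140e-01] F [-0.3 -0.4  0.1] open 45.9 g 0.0
top 0 120 45 a -2.7 b -4.3 zmax 162.3
top 0 163 26 a -1.7 b -1.6 zmax 180.9
top 1 120 42 a -3.1 b -3.9 zmax 161.5
top 1 163 30 a -1.3 b -1.8 zmax 180.9
top 2 120 45 a -4.6 b -3.3 zmax 162.3
top 2 163 28 a -2.4 b -0.9 zmax 180.6
top 3 120 54 a -2.9 b -3.2 zmax 162.7
top 3 163 27 a -0.6 b -1.9 zmax 181.9
side 0 120 85 a -4.2 b -5.8 zmax 162.2
side 0 163 26 a -3.6 b -4.0 zmax 179.2
side 1 120 88 a -3.4 b -5.4 zmax 162.1
side 1 163 25 a -3.0 b -4.2 zmax 178.5
side 2 120 83 a -5.1 b -4.7 zmax 162.6
side 2 163 23 a -4.1 b -3.9 zmax 178.8
side 3 120 82 a -3.2 b -5.1 zmax 162.6
side 3 163 21 a -3.0 b -4.1 zmax 179.3
50 [ 414.07654922 -264.91698008  153.6695154 ]
```

View pics/fin.png

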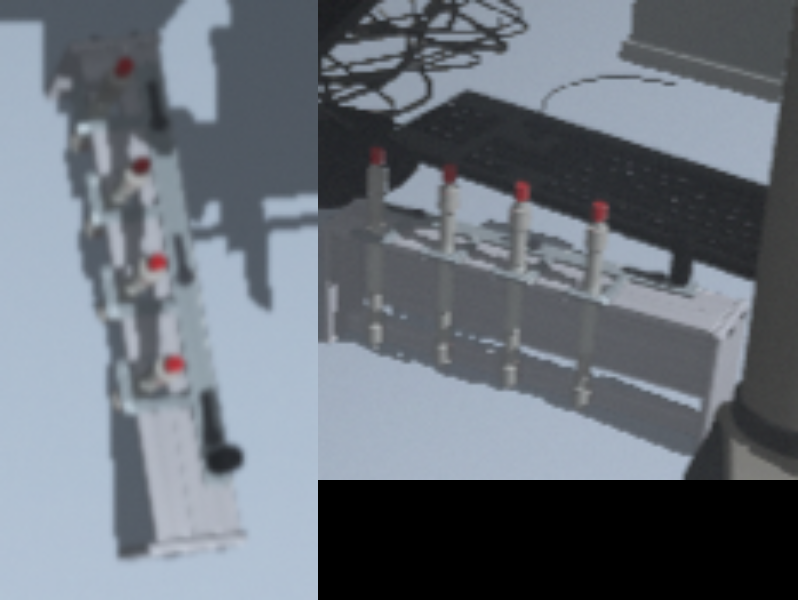

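All four columns stand upright with their red plugs on top, and the lock plate is shut across them. The knob travelled the full 25 mm to the stop, and the arm is clear.

```bash
python3 -c "
from cell import robot
print(robot.hand_in())"
```

```text
the job is handed in; nothing more can be done
None
```

I handed the job in at about 58 s: all four long columns stand upright in their own slots with the red plugs on top, the lock plate is shut to its stop, and the short guard columns were left in the tray.

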